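# Two microscope kits

### The arm

A 6-joint arm with a two-finger parallel gripper is mounted at the origin on the work surface. World frame = base frame: x ahead of the robot, y to its left, z up, the work surface at z = 0. Lengths are in m, angles in rad, forces in N, time in s.
With the tool pointing down it reaches from about 0.35 to 0.775 m from the base axis. Payload 7.3 kg.
Tool frame: the origin (TCP) lies midway between the tips of the shut fingers; the grasp point (between the pads) lies 19 mm behind it; z points along the fingers, y is the line along which they close (so a half turn about z gives the same grasp; the last joint's range is limited). The gripper opens to 92 mm and grips with 3 to 60 N. Pads are 19 mm wide; open, the fingers measure 130 mm over their backs; the gripper's body (75 mm by 190 mm) begins 47 mm behind the grasp point.
Start: joints at [-1.38, 0.342, 1.524, -0, 1.275, -0.146], TCP at [0.174, -0.496, 0.227] pointing down, gripper open.
Joint ranges: [-2.53, 2.53], [-0.77, 2.02], [0.04, 2.7], [-1, 4.14], [0.28, 2.66], [-3.11, 3.11]. Speed limits (rad/s): [2.57, 2.57, 3.14, 3.14, 3.14, 3.14].

### API

Orientations are given as [roll, pitch, yaw] about the fixed x, y, z axes, in that order (R = Rz(yaw) Ry(pitch) Rx(roll)).
In Python, from cell import robot, read_camera, camera_params, nets gives the robot as it stands. The module is installed in compiled form; this text tells all that it offers.
- The arm moves only by the tool step_arm, never from a script. Its argument "steps" is a list of rows, each an object of numbers: "x", "y", "z": the shift along the tool's x, y, z as a fraction of full scale; "rx", "ry", "rz": the turn, a rotation vector about the tool's x, y, z as a fraction of full scale; "claw": the opening, from -1 (shut) to 1 (fully open). In form: [{"x": .., "y": .., "z": .., "rx": .., "ry": .., "rz": .., "claw": ..}, ...]. A call has 1 to 12 rows; each row is the pose to reach, as a shift and turn from the pose commanded when the call began, along the tool's axes at that moment; what a row does not reach only later rows make up. Full scale, the value 1, is 750 mm for a shift and pi/4 rad for a turn. A row lasts 1/12 s, in which the tool goes at most 41.7 mm and 7.16 degrees, less where a joint would pass 70% of its speed; a pose out of reach is approached as far as the arm can. A call with a number of a shift or a turn outside -1 to 1 is refused whole. A call with a gripper value outside its range is refused whole. The fingers move at their own pace and stop on an object; "squeeze" is the grip in N (left out, the last holds). Time passes only in rows, so rows that repeat a pose let the fingers close. It gives the time, the measured TCP pose, the force, the opening and the grip force at its end, in the units of the state.
- robot.observe(): the state, without advancing time (a new reading comes with each control period).
- read_camera(name): name is "scene" or "top" or "wrist"; returns (picture, depth): 384x512x3 uint8, blue, green, red; 384x512 float32, m along the optical axis (not along the pixel's ray), 0 where there is no reading.
- camera_params(name): a dict with "fx", "fy", "cx", "cy" (pixels), "R" (3x3) and "t" (3): a world point X has camera coordinates R X + t; the wrist camera has in their place "hand_eye" (4x4, takes a point from camera to tool coordinates, whose origin is the TCP and whose axes are the flange's). Camera axes: x right, y down, z forward; pixel columns grow to the right and rows downward; lengths in m; the calibration is good to about 2 mm. A picture is of the moment at which its call begins: read the wrist's pose just before it. camera_params takes no time and is no camera call.
- robot.hand_in(): hands the job in; it is judged then, once.
Trained networks look in the newest picture that a camera, given by its name, has taken for a name from the list of things; names that differ only in an ending like _2 or _b are one class to them, and where a whole thing is asked for, a point or a joint stands for the part that bears it (a point fixed in the world has none). Each returns a list of dicts, best first, with "conf" (0 to 1); they miss things now and then, are a little off and sometimes report something else, mostly with a low value. They report only what shows in the picture. A call takes as long as a camera call. They do not tell look-alikes from the thing itself.
- nets.masks_of(camera, query): "region" (384x512 bool, what is visible of it) and "box" ([left, top, right, bottom] in pixels, round what is visible of it).
- nets.landmark_of(camera, query): "pixel" ([row, column] in pixels: a listed point, or the origin of a listed thing).
The state is a dict: "time": time; "qpos": joint angles; "qvel": joint speeds; "joint_efforts": joint torques, N m; "tool_pos": TCP position; "tool_rot": TCP orientation; "contact_force": force on the tool from outside, world axes, zero at the start; "torque": the same for the moment, N m; "opening": finger opening in m; "grip_force": force on a finger pad.
Only numpy, scipy, OpenCV 4.12 (cv2) and the standard library are available. Lean on these libraries where they do the work, as an engineer would, in place of code of your own. Each camera call takes 0.05 s, during which the arm holds its last target. There are 200 camera calls.

### The job

Make up two kits for the microscope. Longer tray: lay the one-window carrier flat across the large bay, close to (within about 15 mm of) the end wall and with its length across the tray, then lap the two-window carrier over its free long edge like a roof shingle - level with it end to end, about 13 mm of overlap, its other long edge resting on the tray floor - and stand the slim tall objective upright in the small bay. Shorter tray: put the adapter ring flat on the floor around the post and the three-window carrier flat in the bay without a post; leave the squat objective where it stands.

Things in the scene. Friction and masses are not known exactly. Their poses are not given: they have to be found in the camera images.
- carrier_one: aluminium coverslip carrier: a flat plate 44 (x) by 56 (y, its length) by 8 mm thick, lying flat, with ONE black round window (14 mm) in its top, in a row along its length. Origin at the centre of its underside, z up. 55 g. Easily gripped across its 56 mm length by the fingertips. Starts on the board
- carrier_two: aluminium coverslip carrier: a flat plate 44 (x) by 56 (y, its length) by 8 mm thick, lying flat, with TWO black round windows (14 mm) in its top, in a row along its length. Origin at the centre of its underside, z up. 55 g. Easily gripped across its 56 mm length by the fingertips. Starts on the board
- carrier_three: aluminium coverslip carrier: a flat plate 44 (x) by 56 (y, its length) by 8 mm thick, lying flat, with THREE black round windows (14 mm) in its top, in a row along its length. Origin at the centre of its underside, z up. 55 g. Easily gripped across its 56 mm length by the fingertips. Starts on the board
- objective_slim: the slim, tall steel microscope objective, standing upright on its flat foot: 26 mm diameter and straight-sided up to 38 mm, then tapering to a 12 mm nose, 56 mm high in all. Origin at the centre of its foot, z up. 140 g
- objective_squat: the squat steel microscope objective: 38 mm diameter, 35 mm high, with a wide nose; stands upright. Belongs to neither kit and stays where it is. Origin at the centre of its foot
- adapter_ring: plain aluminium adapter ring, 48 mm outside, 34 mm hole, 12 mm high, lying flat. Origin at the centre of its underside. 60 g
- long_tray: longer kit tray (grey, white rim), 186 (x) by 128 (y) mm, fixed. Origin: centre of its underside; +x roughly away from the robot. Floor 4 mm above the board; rim and rib 4 mm thick, 12 mm high overall. A rib across it at x = -17 mm parts the small bay (x -89 to -19 mm) from the large bay (x -15 to +89 mm, where its end wall stands); bays 120 mm wide in y
- post_tray: shorter kit tray (grey, white rim), 148 (x) by 128 (y) mm, fixed. Origin: centre of its underside; +x roughly away from the robot. Floor 4 mm above the board; rim and rib 4 mm thick, 12 mm high overall. A rib at x = +2 mm parts an empty bay (x -70 to 0 mm) from the bay (x 4 to 70 mm) with a steel post at x = 37 mm, y = 0: 12 mm diameter, tapered, 13 mm tall above the floor; bays 120 mm wide in y
There are look-alikes about, which are no part of the job. Leave any blue or red look-alike of the adapter_ring alone.

How it is judged:
At the end, for the whole second after the job is handed in: Long tray: one-window plate flat, 45-70 mm along +x, square to 0.3 rad; two-window plate leaning on it 0.12-0.5 rad, centres 22.5-41 mm apart, ends level to 15 mm; slim objective upright in small bay. Post tray: ring flat round post, three-window plate flat. Squat one within 20 mm. At rest (x of carrier_one in the frame of long_tray between 0.045 and 0.07 m and y of carrier_one in the frame of long_tray between -0.035 and 0.035 m and z of each of carrier_one, objective_slim in the frame of long_tray below 0.008 m and angle between each of carrier_one, carrier_three's own z axis and vertical below 0.08 rad and angle between the x axis of carrier_one and the x axis of long_tray, either way round below 0.3 rad and x of carrier_two in the frame of long_tray between 0.008 and 0.047 m and horizontal distance between carrier_one and carrier_two between 0.0225 and 0.041 m and y of carrier_two in the frame of carrier_one between -0.015 and 0.015 m and angle between carrier_two's own z axis and vertical between 0.12 and 0.5 rad and angle between the y axis of carrier_two and the y axis of carrier_one, either way round below 0.3 rad and z of carrier_two in the frame of long_tray below 0.02 m and x of objective_slim in the frame of long_tray between -0.082 and -0.026 m and y of objective_slim in the frame of long_tray between -0.052 and 0.052 m and angle between each of objective_slim, adapter_ring, objective_squat's own z axis and vertical below 0.1 rad and x of carrier_three in the frame of post_tray between -0.055 and -0.015 m and y of carrier_three in the frame of post_tray between -0.04 and 0.04 m and z of each of carrier_three, adapter_ring in the frame of post_tray below 0.008 m and x of adapter_ring in the frame of post_tray between 0.024 and 0.05 m and y of adapter_ring in the frame of post_tray between -0.013 and 0.013 m and distance of objective_squat from where it was at the start of the episode below 0.02 m and linear speed of each of carrier_one, carrier_two, carrier_three, objective_slim, adapter_ring, objective_squat below 0.02 m/s and angular speed of each of carrier_one, carrier_two, carrier_three, objective_slim, adapter_ring, objective_squat below 0.2 rad/s); the robot touches nothing.
It also fails if it takes over 128 s, if anything falls off the work surface, if the arm or the gripper's body presses on something with over 40 N, if the wrist force passes 120 N, or if a joint passes its speed limit or range.

## Working session

There is one attempt and no reset: what is moved stays moved. The work goes in short steps, Python scripts to look and compute and a tool call to move; the robot and the scene stay as the last step left them, time stands still between calls to the robot, and variables do not carry over. Pictures are saved under pics/ and viewed, at most 14 in all, crops included, and the job is handed in when it is done.

Besides the shell and the picture viewer there is one more tool, called by a JSON object that holds its "op" and its "data", one argument or row to a line. step_arm: Moves the arm, as the interface text tells. Its arguments: {"type":"object","properties":{"steps":{"type":"array","items":{"type":"object","properties":{"x":{"type":"number","minimum":-1,"maximum":1},"y":{"type":"number","minimum":-1,"maximum":1},"z":{"type":"number","minimum":-1,"maximum":1},"rx":{"type":"number","minimum":-1,"maximum":1},"ry":{"type":"number","minimum":-1,"maximum":1},"rz":{"type":"number","minimum":-1,"maximum":1},"claw":{"type":"number"}}}},"squeeze":{"type":"number"}},"required":["steps"]}

```bash
mkdir -p pics; python3 - <<'E'
from cell import robot, read_camera, camera_params, nets
import cv2, numpy as np
print({k:np.round(v,3) for k,v in robot.observe().items()})
for n in ("top","scene"):
    p,d=read_camera(n); cv2.imwrite(f"pics/{n}0.png",p); np.save(f"{n}0.npy",d)
    c=camera_params(n); print(n,{k:np.round(v,3).tolist() for k,v in c.items()})
print(camera_params("wrist"))
E
```

```text
{'time': np.float64(0.0), 'qpos': array([-1.38 ,  0.343,  1.525, -0.   ,  1.275, -0.146]), 'qvel': array([-0.001, -0.002,  0.   ,  0.   , -0.   ,  0.   ]), 'joint_efforts': array([-1.0000e-03, -4.3124e+01, -2.4422e+01,  7.2000e-02,  5.6000e-02,
       -0.0000e+00]), 'tool_pos': array([ 0.173, -0.495,  0.226]), 'tool_rot': array([-3.14 , -0.   ,  0.337]), 'contact_force': array([0.596, 0.174, 0.104]), 'torque': array([0.012, 0.086, 0.028]), 'grip_force': np.float64(0.0), 'opening': np.float64(0.092)}
top {'fx': 447.63, 'fy': 447.63, 'cx': 251.652, 'cy': 184.349, 'R': [[-0.02, -1.0, -0.021], [-0.994, 0.022, -0.111], [0.111, 0.018, -0.994]], 't': [0.011, 0.515, 0.94]}
scene {'fx': 388.763, 'fy': 388.763, 'cx': 261.184, 'cy': 189.914, 'R': [[-0.547, 0.837, -0.003], [0.666, 0.433, -0.608], [-0.508, -0.334, -0.794]], 't': [0.293, -0.31, 1.084]}
{'fx': 331.64575397195983, 'fy': 331.64575397195983, 'cx': 253.48746892940312, 'cy': 188.15206095586578, 'hand_eye': array([[ 5.68396115e-05, -9.56968015e-01, -2.90193409e-01,
         8.03476515e-02],
       [ 9.99999872e-01,  2.00059831e-04, -4.63867375e-04,
         8.17539487e-04],
       [ 5.01962285e-04, -2.90193345e-01,  9.56967905e-01,
        -1.57782263e-01],
       [ 0.00000000e+00,  0.00000000e+00,  0.00000000e+00,
         1.00000000e+00]])}
```

```bash
python3 -c "
import cv2
cv2.imwrite('pics/top0b.png',cv2.resize(cv2.imread('pics/top0.png'),(800,600),interpolation=cv2.INTER_CUBIC))"
```

```text
(no output)
```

View pics/top0b.png

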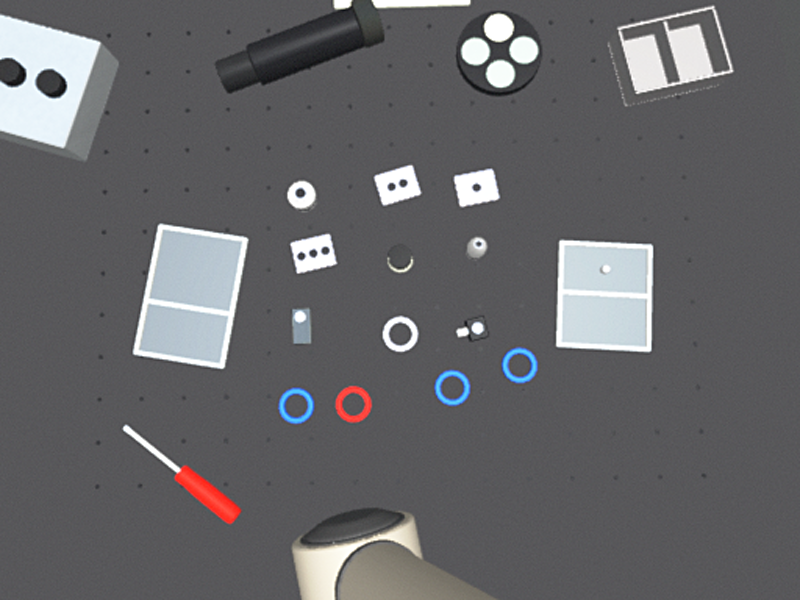

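The top view (800x600) shows the long tray at (190,295) and the post tray at (605,296). The carriers are two-window (398,185), one-window (477,187) and three-window (313,253), and the white ring is at (400,333). Three things could be objectives: (302,194), (400,258) and (477,246). I'll measure all of these and enlarge the middle.

```bash
cat > h.py <<'E'
import numpy as np, cv2
from cell import robot, read_camera, camera_params, nets
from scipy.spatial.transform import Rotation as Ro
def cam(name):
    c=camera_params(name)
    if name=="wrist":
        s=robot.observe(); H=np.array(c["hand_eye"]); A=Ro.from_euler("xyz",s["tool_rot"]).as_matrix()
        R=A@H[:3,:3]; o=A@H[:3,3]+s["tool_pos"]
    else:
        R=np.array(c["R"]).T; o=-R@np.array(c["t"])
    return c,R,o
def ray(C,uv,z):
    "pixels (u,v) -> world points on plane z"
    c,R,o=C; uv=np.atleast_2d(uv).astype(float)
    d=np.c_[(uv[:,0]-c["cx"])/c["fx"],(uv[:,1]-c["cy"])/c["fy"],np.ones(len(uv))]@R.T
    return o+d*((z-o[2])/d[:,2])[:,None]
def cloud(C,D):
    c,R,o=C; v,u=np.mgrid[:D.shape[0],:D.shape[1]]
    P=np.stack([(u-c["cx"])/c["fx"]*D,(v-c["cy"])/c["fy"]*D,D],-1)
    return P@R.T+o
def rect(P):
    "min-area rectangle of world xy points: centre, sides, angle deg of long side"
    (x,y),(w,h),a=cv2.minAreaRect((np.asarray(P)[:,:2]*1000).astype(np.float32))
    if w<h: w,h,a=h,w,a+90
    return np.round([x,y,w,h,(a+90)%180-90],1)
E
python3 - <<'E'
from h import *
p=cv2.imread("pics/top0.png"); D=np.load("top0.npy"); C=cam("top"); W=cloud(C,D)
g=p.min(2); s=512/800
cv2.imwrite("pics/crop0.png",cv2.resize(p[95:275,165:365],None,fx=4*0.83,fy=4*.83,interpolation=cv2.INTER_CUBIC))
for n,(u,v),z,th in [("one",(477,187),.008,180),("two",(398,185),.008,180),("three",(313,253),.008,180),("ring",(400,333),.012,180)]:
    r=(np.array([u,v])*s).astype(int); m=np.zeros_like(g); 
    m[r[1]-20:r[1]+20,r[0]-20:r[0]+20]=1
    m=m&(g>th); ys,xs=np.nonzero(m)
    P=ray(C,np.c_[xs,ys],z); print(n,rect(P), "z",np.round(np.percentile(W[ys,xs,2],[10,50,90]),4))
for n,(u,v) in [("long",(190,295)),("post",(605,296))]:
    r=(np.array([u,v])*s).astype(int); m=np.zeros_like(g); m[r[1]-55:r[1]+55,r[0]-45:r[0]+45]=1
    m=m&(g>200); ys,xs=np.nonzero(m); P=ray(C,np.c_[xs,ys],.012); print(n,rect(P),len(xs))
for n,(u,v) in [("A",(302,194)),("B",(400,258)),("C",(477,246)),("D",(477,328)),("E",(302,326))]:
    r=(np.array([u,v])*s).astype(int); w=W[r[1]-16:r[1]+16,r[0]-16:r[0]+16].reshape(-1,3); w=w[(w[:,2]>.006)&(w[:,2]<.1)]
    print(n,"zmax",w[:,2].max().round(3)," high pts",np.round(w[w[:,2]>w[:,2].max()-.006].mean(0),3),"extent",np.round(np.ptp(w,axis=0),3))
E
```

```text
one [ 661.1 -121.2   57.2   45.3  -79.9] z [0.0051 0.0074 0.0096]
two [667.8  -7.8  57.4  45.4 -74.4] z [0.0045 0.0075 0.0099]
three [571.2 113.8  57.5  45.6 -77.9] z [0.0048 0.0076 0.0099]
ring [453.6  -7.4  47.9  46.4 -46.2] z [0.0013 0.0112 0.0133]
long [514.2 287.8 188.  130.8 -10.3] 1128
post [ 501.2 -294.4  149.9  130.1   -4.3] 3480
A zmax 0.039  high pts [0.652 0.129 0.035] extent [0.039 0.037 0.031]
B zmax 0.046  high pts [ 0.559 -0.009  0.042] extent [0.033 0.033 0.039]
C zmax 0.058  high pts [ 0.57  -0.116  0.056] extent [0.025 0.024 0.051]
D zmax 0.034  high pts [ 0.457 -0.113  0.03 ] extent [0.034 0.042 0.024]
E zmax 0.023  high pts [0.479 0.132 0.021] extent [0.049 0.025 0.017]
```

View pics/crop0.png

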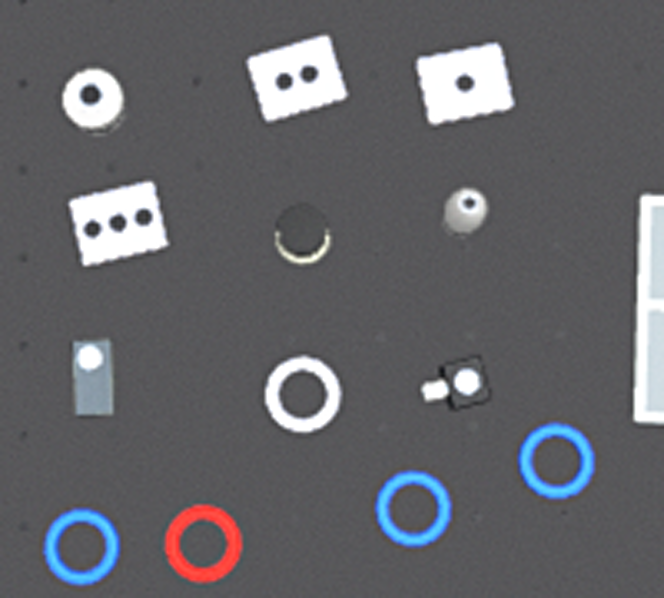

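Crop: slim objective at (467,210), 56 mm tall and tapering, so C fits. Squat is at (92,97), about 35 mm tall. B at (303,233) is a cream/black canister, a look-alike that matches neither. Only the white ring at (303,394) is plain aluminium; the others are blue or red. One-, two- and three-window plates are at (465,83), (298,77) and (118,223).

```bash
cat > plan.py <<'E'
from h import *
def T(tray,x,y=0):
    cx,cy,a=tray; a=np.radians(a); return cx+x*np.cos(a)-y*np.sin(a), cy+x*np.sin(a)+y*np.cos(a)
LONG=(514.2,287.8,-10.3); POST=(501.2,-294.4,-4.3)
def plan(*wps):
    "wps: x,y,z mm, yaw deg, tilt deg about tool y; prints rows from the present pose"
    s=robot.observe(); A=Ro.from_euler("xyz",s["tool_rot"]); p0=s["tool_pos"]; last=p0; lr=A
    print("t",s["time"].round(2),"tcp",(p0*1000).round(1),"rot",np.degrees(s["tool_rot"]).round(2),"open",s["opening"].round(4),"grip",s["grip_force"].round(1),"F",s["contact_force"].round(1))
    for x,y,z,yaw,*tl in wps:
        B=Ro.from_euler("z",yaw,degrees=True)*Ro.from_euler("x",np.pi)*Ro.from_euler("y",tl[0] if tl else 0,degrees=True)
        t=np.array([x,y,z])/1000; d=A.inv().apply(t-p0)/.75; r=(A.inv()*B).as_rotvec()/(np.pi/4)
        n=max(np.linalg.norm(t-last)/.0417,np.degrees((lr.inv()*B).magnitude())/7.16); last=t; lr=B
        print("xyz",d.round(3).tolist(),"r",r.round(3).tolist(),"rows>=",round(n,1))
E
python3 -c "
from plan import *
plan((661,-121,200,10.1),(640,-121,150,10.1))
print(T(LONG,60),T(LONG,29.3),T(POST,37),T(POST,-35),T(LONG,-54))"
```

```text
Traceback (most recent call last):
  File "plan.py", line 8, in plan
    print("t",s["time"].round(2),"tcp",(p0*1000).round(1),"rot",np.degrees(s["tool_rot"]).round(2),"open",s["opening"].round(4),"grip",s["grip_force"].round(1),"F",s["contact_force"].round(1))
              ^^^^^^^^^^^^^^^
AttributeError: 'float' object has no attribute 'round'
```

```bash
sed -i 's/s=robot.observe(); A=Ro/s={k:np.array(v) for k,v in robot.observe().items()}; A=Ro/' plan.py
python3 -c "
from plan import *
plan((661,-121,200,10.1),(640,-121,150,10.1))
print(T(LONG,60),T(LONG,29.3),T(POST,37),T(POST,-35),T(LONG,-54))"
```

```text
t 0.1 tcp [ 173.5 -495.1  226.1] rot [-1.7992e+02 -1.0000e-02  1.9300e+01] open 0.0918 grip 0.0 F [-0.3  0.4  0.5]
xyz [0.778, -0.256, 0.035] r [-0.002, -0.0, 0.204] rows>= 14.8
xyz [0.752, -0.265, 0.102] r [-0.002, -0.0, 0.204] rows>= 1.3
(np.float64(573.2331022760126), np.float64(277.071867093019)) (np.float64(543.0278316114528), np.float64(282.56109509709097)) (np.float64(538.0958499404293), np.float64(-297.1742128925741)) (np.float64(466.2985203266209), np.float64(-291.7757445610785)) (np.float64(461.0702079515888), np.float64(297.4553196162829))
```

{"op": "step_arm", "data": {
  "steps": [
    {"x":0.75,"y":-0.265,"z":0.08,"rx":-0.002,"rz":0.204,"claw":1},
    {"x":0.75,"y":-0.265,"z":0.08,"rx":-0.002,"rz":0.204,"claw":1},
    {"x":0.75,"y":-0.265,"z":0.08,"rx":-0.002,"rz":0.204,"claw":1},
    {"x":0.75,"y":-0.265,"z":0.08,"rx":-0.002,"rz":0.204,"claw":1},
    {"x":0.75,"y":-0.265,"z":0.08,"rx":-0.002,"rz":0.204,"claw":1},
    {"x":0.75,"y":-0.265,"z":0.08,"rx":-0.002,"rz":0.204,"claw":1},
    {"x":0.75,"y":-0.265,"z":0.08,"rx":-0.002,"rz":0.204,"claw":1},
    {"x":0.75,"y":-0.265,"z":0.08,"rx":-0.002,"rz":0.204,"claw":1},
    {"x":0.75,"y":-0.265,"z":0.08,"rx":-0.002,"rz":0.204,"claw":1},
    {"x":0.75,"y":-0.265,"z":0.08,"rx":-0.002,"rz":0.204,"claw":1},
    {"x":0.75,"y":-0.265,"z":0.08,"rx":-0.002,"rz":0.204,"claw":1},
    {"x":0.75,"y":-0.265,"z":0.08,"rx":-0.002,"rz":0.204,"claw":1}
  ]
}}

```text
$.steps[0]: bad value
```

{"op": "step_arm", "data": {
  "steps": [
    {"x":0,"claw":1},
    {"x":0,"claw":1},
    {"x":0,"claw":1},
    {"x":0,"claw":1}
  ]
}}

```text
$.steps[0]: bad value
```

```bash
python3 -c "
from plan import *
plan((661,-121,150,10.1))"
```

```text
t 0.1 tcp [ 173.5 -495.1  226.1] rot [-1.7992e+02 -1.0000e-02  1.9300e+01] open 0.0918 grip 0.0 F [-0.3  0.4  0.5]
xyz [0.778, -0.256, 0.102] r [-0.002, -0.0, 0.204] rows>= 14.9
```

{"op": "step_arm", "data": {
  "steps": [
    {"x":0.75,"y":-0.265,"z":0.08,"rx":0,"ry":0,"rz":0.204,"claw":1},
    {"x":0.75,"y":-0.265,"z":0.08,"rx":0,"ry":0,"rz":0.204,"claw":1},
    {"x":0.75,"y":-0.265,"z":0.08,"rx":0,"ry":0,"rz":0.204,"claw":1},
    {"x":0.75,"y":-0.265,"z":0.08,"rx":0,"ry":0,"rz":0.204,"claw":1},
    {"x":0.75,"y":-0.265,"z":0.08,"rx":0,"ry":0,"rz":0.204,"claw":1},
    {"x":0.75,"y":-0.265,"z":0.08,"rx":0,"ry":0,"rz":0.204,"claw":1},
    {"x":0.75,"y":-0.265,"z":0.08,"rx":0,"ry":0,"rz":0.204,"claw":1},
    {"x":0.75,"y":-0.265,"z":0.08,"rx":0,"ry":0,"rz":0.204,"claw":1},
    {"x":0.75,"y":-0.265,"z":0.08,"rx":0,"ry":0,"rz":0.204,"claw":1},
    {"x":0.75,"y":-0.265,"z":0.08,"rx":0,"ry":0,"rz":0.204,"claw":1},
    {"x":0.75,"y":-0.265,"z":0.08,"rx":0,"ry":0,"rz":0.204,"claw":1},
    {"x":0.75,"y":-0.265,"z":0.08,"rx":0,"ry":0,"rz":0.204,"claw":1}
  ]
}}

```text
time: 1.1
tool_pos: [0.5603, -0.1842, 0.1764]
tool_rot: [-3.141, 0.001, 0.177]
contact_force: [0.8, 0.0, -0.3]
opening: 0.0918
grip_force: 0.0
```

```bash
python3 -c "
from plan import *
plan((640,-121,160,10.1))"
```

```text
t 1.1 tcp [ 560.3 -184.2  176.4] rot [-1.7998e+02  4.0000e-02  1.0130e+01] open 0.0918 grip 0.0 F [ 0.8  0.  -0.3]
xyz [0.119, -0.064, 0.022] r [-0.0, 0.001, 0.001] rows>= 2.5
```

{"op": "step_arm", "data": {
  "steps": [
    {"x":0.1,"y":-0.055,"z":0.02,"rx":0,"ry":0,"rz":0,"claw":1},
    {"x":0.1,"y":-0.055,"z":0.02,"rx":0,"ry":0,"rz":0,"claw":1},
    {"x":0.1,"y":-0.055,"z":0.02,"rx":0,"ry":0,"rz":0,"claw":1},
    {"x":0.1,"y":-0.055,"z":0.02,"rx":0,"ry":0,"rz":0,"claw":1},
    {"x":0.1,"y":-0.055,"z":0.02,"rx":0,"ry":0,"rz":0,"claw":1}
  ]
}}

```text
time: 1.52
tool_pos: [0.6252, -0.1322, 0.1613]
tool_rot: [-3.141, 0.002, 0.177]
contact_force: [-0.0, -0.3, 0.1]
opening: 0.092
grip_force: 0.0
```

```bash
cat >> h.py <<'E'
def plates(C,p,z,area=(30,90)):
    g=p.min(2); _,m=cv2.threshold(g,180,255,cv2.THRESH_BINARY)
    for c in cv2.findContours(m,cv2.RETR_EXTERNAL,cv2.CHAIN_APPROX_NONE)[0]:
        if len(c)<60: continue
        r=rect(ray(C,c[:,0],z))
        if area[0]<r[2]<area[1]: print(r,"at px",c[:,0].mean(0).round())
E
python3 - <<'E'
from plan import *
C=cam("wrist"); p,d=read_camera("wrist"); cv2.imwrite("pics/w1.png",p)
plan((661,-121,100,10.1),(661,-121,2,10.1))
plates(C,p,.008)
E
```

```text
t 1.57 tcp [ 624.9 -132.9  161.8] rot [1.800e+02 6.000e-02 1.009e+01] open 0.0918 grip 0.0 F [-0.4 -1.6 -0.1]
xyz [0.05, -0.007, 0.082] r [0.0, 0.001, -0.0] rows>= 1.7
xyz [0.05, -0.007, 0.213] r [0.0, 0.001, -0.0] rows>= 2.4
[ 476.2 -232.1   44.2    4.9   -4.3] at px [318. 317.]
[ 559.7 -118.9   36.7   22.4  -32.6] at px [229. 232.]
[564.7 -13.4  34.3  22.5  51.9] at px [126. 211.]
[576.  100.1  44.5  28.9  10.2] at px [ 12. 183.]
[ 662.5 -121.2   55.6   43.7  -79.8] at px [249. 133.]
[669.3  -8.1  55.8  44.2 -74.4] at px [128. 104.]
```

View pics/w1.png

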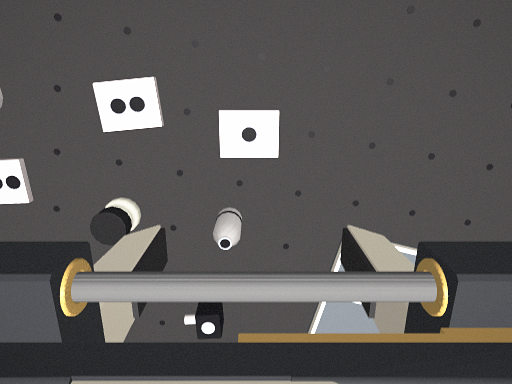

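Wrist view: the one-window plate is at (249,133) and the two-window plate at (128,104), both within 1.5 mm of the top camera's values. I'll descend and grip the one-window plate.

{"op": "step_arm", "data": {
  "squeeze": 25,
  "steps": [
    {"x":0.051,"y":-0.007,"z":0.04,"rx":0,"ry":0,"rz":0,"claw":1},
    {"x":0.051,"y":-0.007,"z":0.09,"rx":0,"ry":0,"rz":0,"claw":1},
    {"x":0.051,"y":-0.007,"z":0.14,"rx":0,"ry":0,"rz":0,"claw":1},
    {"x":0.051,"y":-0.007,"z":0.17,"rx":0,"ry":0,"rz":0,"claw":1},
    {"x":0.051,"y":-0.007,"z":0.195,"rx":0,"ry":0,"rz":0,"claw":1},
    {"x":0.051,"y":-0.007,"z":0.207,"rx":0,"ry":0,"rz":0,"claw":1},
    {"x":0.051,"y":-0.007,"z":0.211,"rx":0,"ry":0,"rz":0,"claw":1},
    {"x":0.051,"y":-0.007,"z":0.211,"rx":0,"ry":0,"rz":0,"claw":1}
  ]
}}

```text
time: 2.23
tool_pos: [0.6622, -0.1214, 0.0042]
tool_rot: [3.141, -0.0, 0.175]
contact_force: [0.7, -0.1, 0.4]
opening: 0.0918
grip_force: 0.0
```

{"op": "step_arm", "data": {
  "steps": [
    {"x":0,"y":0,"z":0,"rx":0,"ry":0,"rz":0,"claw":-0.1},
    {"x":0,"y":0,"z":0,"rx":0,"ry":0,"rz":0,"claw":-0.1},
    {"x":0,"y":0,"z":0,"rx":0,"ry":0,"rz":0,"claw":-0.1},
    {"x":0,"y":0,"z":0,"rx":0,"ry":0,"rz":0,"claw":-0.1},
    {"x":0,"y":0,"z":0,"rx":0,"ry":0,"rz":0,"claw":-0.1},
    {"x":0,"y":0,"z":0,"rx":0,"ry":0,"rz":0,"claw":-0.1}
  ]
}}

```text
time: 2.73
tool_pos: [0.6626, -0.1203, 0.0041]
tool_rot: [3.141, -0.0, 0.177]
contact_force: [0.9, -1.0, 0.3]
opening: 0.0564
grip_force: 0.5
```

```bash
python3 -c "
from plan import *
plan((662,-121,120,10.1),(573.2,277.1,120,-10.3),(573.2,277.1,40,-10.3))"
```

```text
t 2.73 tcp [ 662.6 -120.3    4.1] rot [ 1.7998e+02 -3.0000e-02  1.0130e+01] open 0.0564 grip 0.5 F [ 0.9 -1.   0.3]
xyz [-0.001, 0.001, -0.155] r [0.0, -0.001, 0.001] rows>= 2.8
xyz [-0.024, -0.543, -0.155] r [0.0, -0.001, 0.454] rows>= 9.8
xyz [-0.024, -0.543, -0.048] r [0.0, -0.001, 0.454] rows>= 1.9
```

{"op": "step_arm", "data": {
  "squeeze": 25,
  "steps": [
    {"x":0,"y":0,"z":0.002,"rx":0,"ry":0,"rz":0,"claw":-0.1},
    {"x":0,"y":0,"z":0.002,"rx":0,"ry":0,"rz":0,"claw":-0.2},
    {"x":0,"y":0,"z":0.002,"rx":0,"ry":0,"rz":0,"claw":-0.4},
    {"x":0,"y":0,"z":0.002,"rx":0,"ry":0,"rz":0,"claw":-0.4},
    {"x":0,"y":0,"z":-0.01,"rx":0,"ry":0,"rz":0,"claw":-0.4},
    {"x":0,"y":0,"z":-0.06,"rx":0,"ry":0,"rz":0,"claw":-0.4},
    {"x":0,"y":0,"z":-0.11,"rx":0,"ry":0,"rz":0,"claw":-0.4},
    {"x":0,"y":0,"z":-0.155,"rx":0,"ry":0,"rz":0,"claw":-0.4},
    {"x":0,"y":0,"z":-0.155,"rx":0,"ry":0,"rz":0,"claw":-0.4}
  ]
}}

```text
time: 3.48
tool_pos: [0.6664, -0.1213, 0.1288]
tool_rot: [3.135, -0.013, 0.177]
contact_force: [0.8, -1.0, 0.5]
opening: 0.0552
grip_force: 25.0
```

```bash
python3 -c "
from plan import *
plan((573.2,277.1,120,-10.3),(573.2,277.1,40,-10.3))"
```

```text
t 3.48 tcp [ 666.4 -121.3  128.8] rot [179.63  -0.72  10.13] open 0.0552 grip 25.0 F [ 0.8 -1.   0.5]
xyz [-0.029, -0.545, 0.008] r [0.005, -0.017, 0.454] rows>= 9.8
xyz [-0.03, -0.546, 0.115] r [0.005, -0.017, 0.454] rows>= 1.9
```

{"op": "step_arm", "data": {
  "steps": [
    {"x":-0.024,"y":-0.543,"z":0,"rx":0,"ry":0,"rz":0.454,"claw":-0.4},
    {"x":-0.024,"y":-0.543,"z":0,"rx":0,"ry":0,"rz":0.454,"claw":-0.4},
    {"x":-0.024,"y":-0.543,"z":0,"rx":0,"ry":0,"rz":0.454,"claw":-0.4},
    {"x":-0.024,"y":-0.543,"z":0,"rx":0,"ry":0,"rz":0.454,"claw":-0.4},
    {"x":-0.024,"y":-0.543,"z":0,"rx":0,"ry":0,"rz":0.454,"claw":-0.4},
    {"x":-0.024,"y":-0.543,"z":0,"rx":0,"ry":0,"rz":0.454,"claw":-0.4},
    {"x":-0.024,"y":-0.543,"z":0,"rx":0,"ry":0,"rz":0.454,"claw":-0.4},
    {"x":-0.024,"y":-0.543,"z":0,"rx":0,"ry":0,"rz":0.454,"claw":-0.4},
    {"x":-0.024,"y":-0.543,"z":0,"rx":0,"ry":0,"rz":0.454,"claw":-0.4},
    {"x":-0.024,"y":-0.543,"z":0,"rx":0,"ry":0,"rz":0.454,"claw":-0.4},
    {"x":-0.024,"y":-0.543,"z":0,"rx":0,"ry":0,"rz":0.454,"claw":-0.4},
    {"x":-0.024,"y":-0.543,"z":0,"rx":0,"ry":0,"rz":0.454,"claw":-0.4}
  ]
}}

```text
time: 4.48
tool_pos: [0.5723, 0.2794, 0.1198]
tool_rot: [3.141, -0.0, -0.176]
contact_force: [0.1, -0.5, 0.1]
opening: 0.0554
grip_force: 25.0
```

{"op": "step_arm", "data": {
  "steps": [
    {"x":0,"y":0,"z":0,"rx":0,"ry":0,"rz":0,"claw":-0.4},
    {"x":0,"y":0,"z":0,"rx":0,"ry":0,"rz":0,"claw":-0.4},
    {"x":0,"y":0,"z":0,"rx":0,"ry":0,"rz":0,"claw":-0.4},
    {"x":0,"y":0,"z":0,"rx":0,"ry":0,"rz":0,"claw":-0.4}
  ]
}}

```text
time: 4.82
tool_pos: [0.5737, 0.2761, 0.12]
tool_rot: [3.141, -0.0, -0.182]
contact_force: [-0.3, -0.2, -0.1]
opening: 0.0551
grip_force: 25.0
```

```bash
python3 - <<'E'
from plan import *
C=cam("wrist"); p,d=read_camera("wrist"); cv2.imwrite("pics/w2.png",p)
plan((573.2,277.1,30,-10.3),(573.2,277.1,6.5,-10.3))
E
```

```text
t 4.87 tcp [573.7 276.3 120. ] rot [ 1.800e+02 -1.000e-02 -1.041e+01] open 0.0555 grip 25.0 F [ 0.2  0.7 -0.5]
xyz [-0.001, -0.001, 0.12] r [0.0, -0.0, -0.003] rows>= 2.2
xyz [-0.001, -0.001, 0.151] r [0.0, -0.0, -0.003] rows>= 0.6
```

View pics/w2.png

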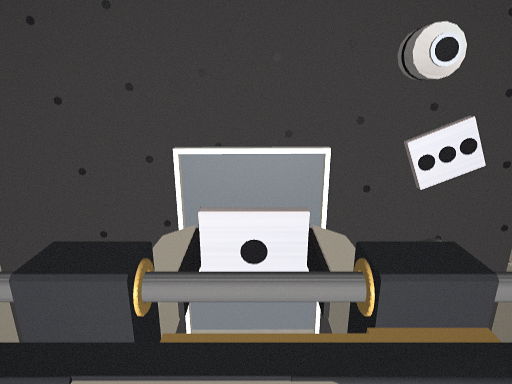

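The plate is held at (254,250), with the tray's end wall at row 150 from column 174 to 330. I'll check the wall corners against the tray pose.

```bash
python3 - <<'E'
from plan import *
C=cam("wrist"); print(ray(C,[(174,149),(330,148.5)],.012)[:,:2].round(4)*1000, T(LONG,93,64),T(LONG,93,-64))
E
```

```text
[[617.7 333.8]
 [595.4 209.7]] (np.float64(617.1446502952657), np.float64(334.14003642192614)) (np.float64(594.257966760373), np.float64(208.20275156643282))
```

{"op": "step_arm", "data": {
  "steps": [
    {"x":-0.001,"y":-0.001,"z":0.04,"rx":0,"ry":0,"rz":0,"claw":-0.4},
    {"x":-0.001,"y":-0.001,"z":0.08,"rx":0,"ry":0,"rz":0,"claw":-0.4},
    {"x":-0.001,"y":-0.001,"z":0.11,"rx":0,"ry":0,"rz":0,"claw":-0.4},
    {"x":-0.001,"y":-0.001,"z":0.12,"rx":0,"ry":0,"rz":0,"claw":-0.4},
    {"x":-0.001,"y":-0.001,"z":0.13,"rx":0,"ry":0,"rz":0,"claw":-0.4},
    {"x":-0.001,"y":-0.001,"z":0.136,"rx":0,"ry":0,"rz":0,"claw":-0.4},
    {"x":-0.001,"y":-0.001,"z":0.136,"rx":0,"ry":0,"rz":0,"claw":-0.4}
  ]
}}

```text
time: 5.45
tool_pos: [0.573, 0.2782, 0.0181]
tool_rot: [-3.141, -0.0, -0.18]
contact_force: [0.9, -0.1, -0.9]
opening: 0.0555
grip_force: 25.0
```

{"op": "step_arm", "data": {
  "steps": [
    {"x":0,"y":0,"z":0.008,"rx":0,"ry":0,"rz":0,"claw":-0.4},
    {"x":0,"y":0,"z":0.015,"rx":0,"ry":0,"rz":0,"claw":-0.4},
    {"x":0,"y":0,"z":0.015,"rx":0,"ry":0,"rz":0,"claw":-0.4},
    {"x":0,"y":0,"z":0.015,"rx":0,"ry":0,"rz":0,"claw":0.43},
    {"x":0,"y":0,"z":0.015,"rx":0,"ry":0,"rz":0,"claw":0.43},
    {"x":0,"y":0,"z":0.015,"rx":0,"ry":0,"rz":0,"claw":0.43},
    {"x":0,"y":0,"z":-0.02,"rx":0,"ry":0,"rz":0,"claw":0.43},
    {"x":0,"y":0,"z":-0.07,"rx":0,"ry":0,"rz":0,"claw":0.43},
    {"x":0,"y":0,"z":-0.12,"rx":0,"ry":0,"rz":0,"claw":1},
    {"x":0,"y":0,"z":-0.15,"rx":0,"ry":0,"rz":0,"claw":1},
    {"x":0,"y":0,"z":-0.15,"rx":0,"ry":0,"rz":0,"claw":1}
  ]
}}

```text
time: 6.37
tool_pos: [0.5755, 0.2794, 0.1369]
tool_rot: [-3.136, -0.01, -0.18]
contact_force: [0.5, 0.5, 0.7]
opening: 0.0812
grip_force: 0.0
```

```bash
python3 - <<'E'
from plan import *
C=cam("top"); p,d=read_camera("top"); g=p.copy(); g[g.min(2)<215]=0
cv2.imwrite("pics/t1.png",p); plates(C,p,.012)
plan((668.5,-8,120,15.6),(668.5,-8,3,15.6))
E
```

```text
[103.   -2.5  88.1  10.1  89.2] at px [257. 382.]
[296.1 332.6  79.3   7.   51.4] at px [100. 290.]
[453.1  -6.8  46.3  46.3  43.7] at px [256. 213.]
[570.6 113.3  57.3  45.3 -77.9] at px [200. 162.]
[666.8  -7.8  57.1  45.2 -74.4] at px [254. 118.]
t 6.42 tcp [574.2 278.9 133.8] rot [-179.82   -0.33  -10.31] open 0.085 grip 0.0 F [-0.2 -0.  -0.8]
xyz [0.192, 0.354, 0.018] r [-0.002, -0.008, -0.576] rows>= 7.2
xyz [0.191, 0.354, 0.174] r [-0.002, -0.008, -0.576] rows>= 2.8
```

{"op": "step_arm", "data": {
  "steps": [
    {"x":0.192,"y":0.354,"z":0,"rx":0,"ry":0,"rz":-0.576,"claw":1},
    {"x":0.192,"y":0.354,"z":0,"rx":0,"ry":0,"rz":-0.576,"claw":1},
    {"x":0.192,"y":0.354,"z":0,"rx":0,"ry":0,"rz":-0.576,"claw":1},
    {"x":0.192,"y":0.354,"z":0,"rx":0,"ry":0,"rz":-0.576,"claw":1},
    {"x":0.192,"y":0.354,"z":0,"rx":0,"ry":0,"rz":-0.576,"claw":1},
    {"x":0.192,"y":0.354,"z":0,"rx":0,"ry":0,"rz":-0.576,"claw":1},
    {"x":0.192,"y":0.354,"z":0,"rx":0,"ry":0,"rz":-0.576,"claw":1},
    {"x":0.192,"y":0.354,"z":0,"rx":0,"ry":0,"rz":-0.576,"claw":1},
    {"x":0.192,"y":0.354,"z":0.03,"rx":0,"ry":0,"rz":-0.576,"claw":1},
    {"x":0.192,"y":0.354,"z":0.07,"rx":0,"ry":0,"rz":-0.576,"claw":1},
    {"x":0.192,"y":0.354,"z":0.1,"rx":0,"ry":0,"rz":-0.576,"claw":1},
    {"x":0.192,"y":0.354,"z":0.1,"rx":0,"ry":0,"rz":-0.576,"claw":1}
  ]
}}

```text
time: 7.42
tool_pos: [0.6623, -0.0081, 0.0485]
tool_rot: [-3.137, 0.011, 0.272]
contact_force: [-0.3, 0.2, -1.2]
opening: 0.0918
grip_force: 0.0
```

```bash
python3 - <<'E'
from plan import *
C=cam("top"); p,d=read_camera("top")
cv2.imwrite("pics/t2.png",p)
m=np.zeros_like(p[:,:,0]); m[140:245,80:165]=1; q=p.copy(); q[m==0]=0
cv2.imwrite("pics/t2c.png",cv2.resize(p[130:250,75:170],None,fx=5,fy=5,interpolation=cv2.INTER_CUBIC))
plan((668.5,-8,20,15.6),(668.5,-8,2.7,15.6))
E
```

```text
t 7.47 tcp [664.   -8.2  51.5] rot [-179.82    0.43   15.61] open 0.0919 grip 0.0 F [-0.1  0.4  0.9]
xyz [0.006, 0.002, 0.042] r [-0.004, 0.01, 0.0] rows>= 0.8
xyz [0.006, 0.002, 0.065] r [-0.004, 0.01, 0.0] rows>= 0.4
```

View pics/t2c.png

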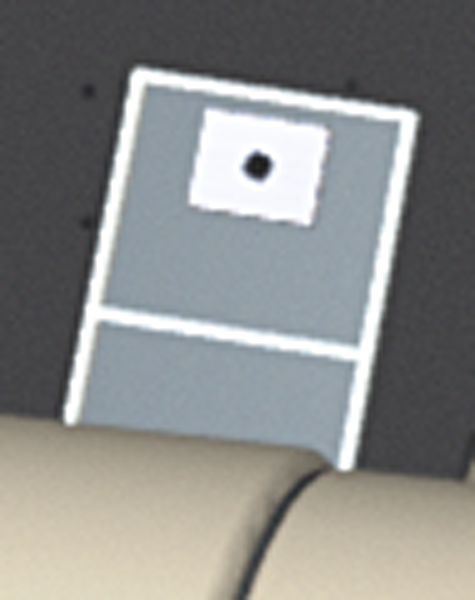

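Placed plate: window at crop (258,165), flat and square, near the end wall.

{"op": "step_arm", "data": {
  "steps": [
    {"x":0.004,"y":0.001,"z":0.03,"rx":0,"ry":0,"rz":0,"claw":1},
    {"x":0.004,"y":0.001,"z":0.03,"rx":0,"ry":0,"rz":0,"claw":1},
    {"x":0.004,"y":0.001,"z":0.03,"rx":0,"ry":0,"rz":0,"claw":1},
    {"x":0.004,"y":0.001,"z":0.03,"rx":0,"ry":0,"rz":0,"claw":1}
  ]
}}

```text
time: 7.8
tool_pos: [0.6704, -0.0084, 0.0345]
tool_rot: [3.141, -0.001, 0.273]
contact_force: [-0.0, -0.6, -0.2]
opening: 0.0917
grip_force: 0.0
```

```bash
python3 - <<'E'
from plan import *
C=cam("top"); 
P=ray(C,[(126.2,162.6)],.012)[0]*1000; print(P)
p=cv2.imread("pics/t2.png"); g=p.min(2); m=(g>225).astype(np.uint8)
n,l,s,c=cv2.connectedComponentsWithStats(m)
for i in range(1,n):
    if s[i,4]>200 and abs(c[i]-[126,162]).max()<6: ys,xs=np.nonzero(l==i); print(rect(ray(C,np.c_[xs,ys],.012)))
a=np.radians(-10.3); d=P[:2]-np.array(LONG[:2]); print("tray xy",d@[np.cos(a),np.sin(a)],d@[-np.sin(a),np.cos(a)])
plan((668.5,-8,2.7,15.6))
E
```

```text
[572.24373271 278.58877044  12.        ]
[571.7 278.8  55.3  43.   79.7]
tray xy 58.7553484051321 1.3155570405126848
t 7.8 tcp [670.4  -8.4  34.5] rot [ 1.7996e+02 -9.0000e-02  1.5630e+01] open 0.0917 grip 0.0 F [-0.  -0.6 -0.2]
xyz [-0.002, -0.001, 0.042] r [0.001, -0.002, 0.001] rows>= 0.8
```

{"op": "step_arm", "data": {
  "steps": [
    {"x":-0.003,"y":-0.001,"z":0.025,"rx":0,"ry":0,"rz":0,"claw":1},
    {"x":-0.003,"y":-0.001,"z":0.036,"rx":0,"ry":0,"rz":0,"claw":1},
    {"x":-0.003,"y":-0.001,"z":0.042,"rx":0,"ry":0,"rz":0,"claw":1},
    {"x":-0.003,"y":-0.001,"z":0.042,"rx":0,"ry":0,"rz":0,"claw":1},
    {"x":-0.003,"y":-0.001,"z":0.042,"rx":0,"ry":0,"rz":0,"claw":-0.4},
    {"x":-0.003,"y":-0.001,"z":0.042,"rx":0,"ry":0,"rz":0,"claw":-0.4},
    {"x":-0.003,"y":-0.001,"z":0.042,"rx":0,"ry":0,"rz":0,"claw":-0.4},
    {"x":-0.003,"y":-0.001,"z":0.042,"rx":0,"ry":0,"rz":0,"claw":-0.4},
    {"x":-0.003,"y":-0.001,"z":0.042,"rx":0,"ry":0,"rz":0,"claw":-0.4},
    {"x":-0.003,"y":-0.001,"z":0.042,"rx":0,"ry":0,"rz":0,"claw":-0.4},
    {"x":-0.003,"y":-0.001,"z":0.042,"rx":0,"ry":0,"rz":0,"claw":-0.4},
    {"x":-0.003,"y":-0.001,"z":0.042,"rx":0,"ry":0,"rz":0,"claw":-0.4}
  ]
}}

```text
time: 8.8
tool_pos: [0.6676, -0.0085, 0.0017]
tool_rot: [3.141, -0.0, 0.272]
contact_force: [-0.9, 0.6, 2.1]
opening: 0.0554
grip_force: 25.0
```

```bash
python3 - <<'E'
from plan import *
# plate two: underside centre in tray xy/z, tilt 15 deg
one=58.8; th=np.radians(15); L=31
xl=one-22-L*np.cos(th); ctr=(xl+22*np.cos(th), 4+22*np.sin(th)); print("target underside centre",ctr)
for h in (0,3,60,100):
  k=2.7 # TCP above underside along plate normal
  n=np.array([-np.sin(th),np.cos(th)])
  q=np.array(ctr)+k*n; X,Y=T(LONG,q[0],1.3); 
  for t in (15,-15):
    if h==0: B=Ro.from_euler("z",-10.3,degrees=True)*Ro.from_euler("x",np.pi)*Ro.from_euler("y",t,degrees=True); print(t,"tool x axis",B.apply([1,0,0]).round(3))
  print(h,X,Y,q[1]+h)
E
python3 -c "
from plan import *
plan((668,-8,120,15.6))"
```

```text
target underside centre (np.float64(28.106667563398382), np.float64(9.694018992255456))
15 tool x axis [ 0.95  -0.173  0.259]
-15 tool x axis [ 0.95  -0.173 -0.259]
0 541.3986224592277 284.1784651596014 12.30201872323594
3 541.3986224592277 284.1784651596014 15.30201872323594
60 541.3986224592277 284.1784651596014 72.30201872323595
100 541.3986224592277 284.1784651596014 112.30201872323595
t 8.8 tcp [667.6  -8.5   1.7] rot [ 1.7999e+02 -2.0000e-02  1.5610e+01] open 0.0554 grip 25.0 F [-0.9  0.6  2.1]
xyz [0.001, -0.0, -0.158] r [0.0, -0.0, 0.0] rows>= 2.8
```

{"op": "step_arm", "data": {
  "steps": [
    {"x":0,"y":0,"z":-0.02,"rx":0,"ry":0,"rz":0,"claw":-0.4},
    {"x":0,"y":0,"z":-0.07,"rx":0,"ry":0,"rz":0,"claw":-0.4},
    {"x":0,"y":0,"z":-0.12,"rx":0,"ry":0,"rz":0,"claw":-0.4},
    {"x":0,"y":0,"z":-0.16,"rx":0,"ry":0,"rz":0,"claw":-0.4},
    {"x":0,"y":0,"z":-0.16,"rx":0,"ry":0,"rz":0,"claw":-0.4},
    {"x":0,"y":0,"z":-0.16,"rx":0,"ry":0,"rz":0,"claw":-0.4},
    {"x":0,"y":0,"z":-0.16,"rx":0,"ry":0,"rz":0,"claw":-0.4}
  ]
}}

```text
time: 9.38
tool_pos: [0.6667, -0.0084, 0.1205]
tool_rot: [-3.141, 0.002, 0.272]
contact_force: [0.1, -0.6, -0.4]
opening: 0.0556
grip_force: 25.0
```

```bash
python3 - <<'E'
from plan import *
plan((540.7,284.3,100,-10.3,15),(540.7,284.3,40,-10.3,15))
E
```

```text
t 9.38 tcp [666.7  -8.4 120.5] rot [-1.7997e+02  9.0000e-02  1.5610e+01] open 0.0556 grip 25.0 F [ 0.1 -0.6 -0.4]
xyz [-0.057, -0.421, 0.028] r [-0.076, 0.33, 0.572] rows>= 7.7
xyz [-0.057, -0.421, 0.108] r [-0.076, 0.33, 0.572] rows>= 1.4
```

{"op": "step_arm", "data": {
  "steps": [
    {"x":-0.057,"y":-0.421,"z":0.028,"rx":-0.076,"ry":0.33,"rz":0.572,"claw":-0.4},
    {"x":-0.057,"y":-0.421,"z":0.028,"rx":-0.076,"ry":0.33,"rz":0.572,"claw":-0.4},
    {"x":-0.057,"y":-0.421,"z":0.028,"rx":-0.076,"ry":0.33,"rz":0.572,"claw":-0.4},
    {"x":-0.057,"y":-0.421,"z":0.028,"rx":-0.076,"ry":0.33,"rz":0.572,"claw":-0.4},
    {"x":-0.057,"y":-0.421,"z":0.028,"rx":-0.076,"ry":0.33,"rz":0.572,"claw":-0.4},
    {"x":-0.057,"y":-0.421,"z":0.028,"rx":-0.076,"ry":0.33,"rz":0.572,"claw":-0.4},
    {"x":-0.057,"y":-0.421,"z":0.028,"rx":-0.076,"ry":0.33,"rz":0.572,"claw":-0.4},
    {"x":-0.057,"y":-0.421,"z":0.028,"rx":-0.076,"ry":0.33,"rz":0.572,"claw":-0.4},
    {"x":-0.057,"y":-0.421,"z":0.028,"rx":-0.076,"ry":0.33,"rz":0.572,"claw":-0.4},
    {"x":-0.057,"y":-0.421,"z":0.028,"rx":-0.076,"ry":0.33,"rz":0.572,"claw":-0.4},
    {"x":-0.057,"y":-0.421,"z":0.07,"rx":-0.076,"ry":0.33,"rz":0.572,"claw":-0.4},
    {"x":-0.057,"y":-0.421,"z":0.108,"rx":-0.076,"ry":0.33,"rz":0.572,"claw":-0.4}
  ]
}}

```text
time: 10.38
tool_pos: [0.5421, 0.2835, 0.0399]
tool_rot: [-3.141, -0.265, -0.18]
contact_force: [0.1, 0.3, -1.0]
opening: 0.0557
grip_force: 25.0
```

{"op": "step_arm", "data": {
  "steps": [
    {"x":0,"y":0,"z":0,"rx":0,"ry":0,"rz":0,"claw":-0.4},
    {"x":0,"y":0,"z":0,"rx":0,"ry":0,"rz":0,"claw":-0.4},
    {"x":0,"y":0,"z":0,"rx":0,"ry":0,"rz":0,"claw":-0.4},
    {"x":0,"y":0,"z":0,"rx":0,"ry":0,"rz":0,"claw":-0.4}
  ]
}}

```text
time: 10.72
tool_pos: [0.5426, 0.2839, 0.0421]
tool_rot: [-3.14, -0.266, -0.181]
contact_force: [0.5, 0.5, -0.1]
opening: 0.0558
grip_force: 25.0
```

```bash
python3 - <<'E'
from plan import *
plan((540.7,284.3,20,-10.3,15),(540.7,284.3,11.8,-10.3,15),(536,284.3,80,-10.3,0))
E
```

```text
t 10.72 tcp [542.6 283.9  42.1] rot [-179.93  -15.24  -10.36] open 0.0558 grip 25.0 F [ 0.5  0.5 -0.1]
xyz [-0.01, -0.0, 0.028] r [-0.001, -0.005, -0.001] rows>= 0.5
xyz [-0.013, 0.0, 0.038] r [-0.001, -0.005, -0.001] rows>= 0.2
xyz [0.005, 0.001, -0.051] r [-0.001, -0.339, -0.001] rows>= 2.1
```

{"op": "step_arm", "data": {
  "steps": [
    {"x":-0.007,"y":0,"z":0.018,"rx":0,"ry":0,"rz":0,"claw":-0.4},
    {"x":-0.011,"y":0,"z":0.029,"rx":0,"ry":0,"rz":0,"claw":-0.4},
    {"x":-0.013,"y":0,"z":0.034,"rx":0,"ry":0,"rz":0,"claw":-0.4},
    {"x":-0.013,"y":0,"z":0.038,"rx":0,"ry":0,"rz":0,"claw":-0.4},
    {"x":-0.013,"y":0,"z":0.038,"rx":0,"ry":0,"rz":0,"claw":-0.4}
  ]
}}

```text
time: 11.13
tool_pos: [0.5394, 0.2844, 0.0109]
tool_rot: [3.141, -0.264, -0.179]
contact_force: [0.6, -0.7, 0.8]
opening: 0.0555
grip_force: 25.0
```

```bash
python3 - <<'E'
from plan import *
plan((540.7,284.3,11.3,-10.3,15),(540.7,284.3,100,-10.3,15),(540.7,284.3,150,-10.3,0))
E
```

```text
t 11.13 tcp [539.4 284.4  10.9] rot [179.98 -15.12 -10.28] open 0.0555 grip 25.0 F [ 0.6 -0.7  0.8]
xyz [0.002, -0.0, -0.0] r [0.0, -0.003, 0.0] rows>= 0.0
xyz [0.033, -0.0, -0.114] r [0.0, -0.003, 0.0] rows>= 2.1
xyz [0.05, -0.0, -0.179] r [0.0, -0.336, 0.0] rows>= 2.1
```

{"op": "step_arm", "data": {
  "steps": [
    {"x":0,"y":0,"z":0,"rx":0,"ry":0,"rz":0,"claw":0.4},
    {"x":0,"y":0,"z":0,"rx":0,"ry":0,"rz":0,"claw":0.4},
    {"x":0,"y":0,"z":0,"rx":0,"ry":0,"rz":0,"claw":0.4},
    {"x":0,"y":0,"z":0,"rx":0,"ry":0,"rz":0,"claw":0.4},
    {"x":0.006,"y":0,"z":-0.02,"rx":0,"ry":0,"rz":0,"claw":0.4},
    {"x":0.017,"y":0,"z":-0.057,"rx":0,"ry":0,"rz":0,"claw":0.4},
    {"x":0.033,"y":0,"z":-0.114,"rx":0,"ry":0,"rz":0,"claw":0.6},
    {"x":0.05,"y":0,"z":-0.179,"rx":0,"ry":-0.336,"rz":0,"claw":1},
    {"x":0.05,"y":0,"z":-0.179,"rx":0,"ry":-0.336,"rz":0,"claw":1},
    {"x":0.05,"y":0,"z":-0.179,"rx":0,"ry":-0.336,"rz":0,"claw":1},
    {"x":0.05,"y":0,"z":-0.179,"rx":0,"ry":-0.336,"rz":0,"claw":1}
  ]
}}

```text
time: 12.05
tool_pos: [0.5435, 0.2839, 0.1518]
tool_rot: [-3.139, -0.003, -0.182]
contact_force: [1.4, -1.0, -0.8]
opening: 0.0905
grip_force: 0.0
```

```bash
python3 - <<'E'
from plan import *
plan((571.5,113.5,130,12.1),(571.5,113.5,60,12.1),(571.5,113.5,2,12.1))
E
```

```text
t 12.05 tcp [543.5 283.9 151.8] rot [-1.7985e+02 -1.6000e-01 -1.0400e+01] open 0.0905 grip 0.0 F [ 1.4 -1.  -0.8]
xyz [0.078, 0.217, 0.029] r [-0.003, -0.004, -0.5] rows>= 4.2
xyz [0.077, 0.217, 0.122] r [-0.003, -0.004, -0.5] rows>= 1.7
xyz [0.077, 0.217, 0.199] r [-0.003, -0.004, -0.5] rows>= 1.4
```

Move over the three-window plate, then check the shingle from the top camera.

{"op": "step_arm", "data": {
  "steps": [
    {"x":0.079,"y":0.217,"z":0.029,"rx":0,"ry":0,"rz":-0.5,"claw":1},
    {"x":0.079,"y":0.217,"z":0.029,"rx":0,"ry":0,"rz":-0.5,"claw":1},
    {"x":0.079,"y":0.217,"z":0.029,"rx":0,"ry":0,"rz":-0.5,"claw":1},
    {"x":0.079,"y":0.217,"z":0.029,"rx":0,"ry":0,"rz":-0.5,"claw":1},
    {"x":0.079,"y":0.217,"z":0.029,"rx":0,"ry":0,"rz":-0.5,"claw":1},
    {"x":0.079,"y":0.217,"z":0.06,"rx":0,"ry":0,"rz":-0.5,"claw":1},
    {"x":0.079,"y":0.217,"z":0.1,"rx":0,"ry":0,"rz":-0.5,"claw":1},
    {"x":0.079,"y":0.217,"z":0.14,"rx":0,"ry":0,"rz":-0.5,"claw":1},
    {"x":0.079,"y":0.217,"z":0.16,"rx":0,"ry":0,"rz":-0.5,"claw":1},
    {"x":0.079,"y":0.217,"z":0.16,"rx":0,"ry":0,"rz":-0.5,"claw":1},
    {"x":0.079,"y":0.217,"z":0.16,"rx":0,"ry":0,"rz":-0.5,"claw":1},
    {"x":0.079,"y":0.217,"z":0.16,"rx":0,"ry":0,"rz":-0.5,"claw":1}
  ]
}}

```text
time: 13.05
tool_pos: [0.5701, 0.1138, 0.0305]
tool_rot: [3.141, -0.001, 0.214]
contact_force: [-0.4, -0.4, 1.4]
opening: 0.0919
grip_force: 0.0
```

```bash
python3 - <<'E'
from plan import *
p,d=read_camera("top"); C=cam("top"); W=cloud(C,d)
cv2.imwrite("pics/t3c.png",cv2.resize(p[130:250,75:170],None,fx=5,fy=5,interpolation=cv2.INTER_CUBIC))
# tray-frame height profile along x at |y|<22
a=np.radians(-10.3); q=W[130:250,75:170].reshape(-1,3)*1000; e=q[:,:2]-LONG[:2]; tx=e@[np.cos(a),np.sin(a)]; ty=e@[-np.sin(a),np.cos(a)]
k=abs(ty)<22
for x in range(-10,88,6):
    s=k&(abs(tx-x)<3); print(x,np.median(q[s,2]).round(1),end="; ")
plan((571.5,113.5,2,12.1))
E
```

```text
-10 nan; -4 nan; 2 nan; 8 nan; 14 nan; 20 nan; 26 nan; 32 nan; 38 nan; 44 nan; 50 12.3; 56 12.1; 62 11.9; 68 11.8; 74 11.5; 80 11.9; 86 nan; t 13.1 tcp [570.5 113.8  31. ] rot [ 1.7995e+02 -1.3000e-01  1.2240e+01] open 0.0916 grip 0.0 F [0.4 0.1 1. ]
xyz [0.001, 0.001, 0.039] r [0.001, -0.003, 0.003] rows>= 0.7
  return _methods._mean(a, axis=axis, dtype=dtype,
  ret = ret.dtype.type(ret / rcount)
```

View pics/t3c.png

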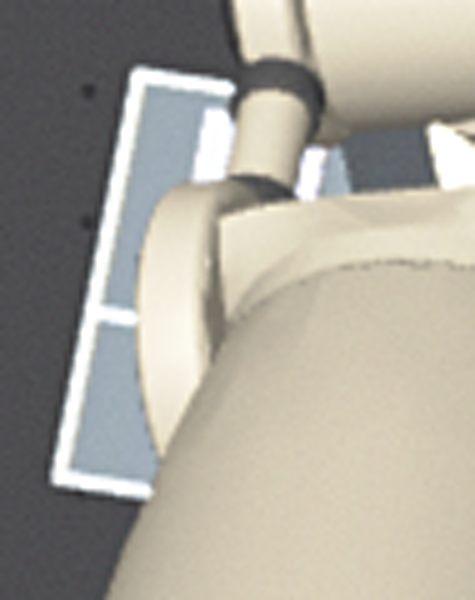

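The arm blocks the view of the shingle, though carrier one is still in place at 12 mm height. I'll grip the three-window plate and check again on the post-tray side.

{"op": "step_arm", "data": {
  "squeeze": 25,
  "steps": [
    {"x":0.001,"y":0,"z":0.02,"rx":0,"ry":0,"rz":0,"claw":1},
    {"x":0.001,"y":0,"z":0.032,"rx":0,"ry":0,"rz":0,"claw":1},
    {"x":0.001,"y":0,"z":0.038,"rx":0,"ry":0,"rz":0,"claw":1},
    {"x":0.001,"y":0,"z":0.038,"rx":0,"ry":0,"rz":0,"claw":1},
    {"x":0.001,"y":0,"z":0.038,"rx":0,"ry":0,"rz":0,"claw":-0.4},
    {"x":0.001,"y":0,"z":0.038,"rx":0,"ry":0,"rz":0,"claw":-0.4},
    {"x":0.001,"y":0,"z":0.038,"rx":0,"ry":0,"rz":0,"claw":-0.4},
    {"x":0.001,"y":0,"z":0.038,"rx":0,"ry":0,"rz":0,"claw":-0.4},
    {"x":0.001,"y":0,"z":0.038,"rx":0,"ry":0,"rz":0,"claw":-0.4},
    {"x":0.001,"y":0,"z":0.038,"rx":0,"ry":0,"rz":0,"claw":-0.4},
    {"x":0.001,"y":0,"z":0.038,"rx":0,"ry":0,"rz":0,"claw":-0.4},
    {"x":0.001,"y":0,"z":0.038,"rx":0,"ry":0,"rz":0,"claw":-0.4}
  ]
}}

```text
time: 14.1
tool_pos: [0.5706, 0.1137, 0.0015]
tool_rot: [3.141, -0.0, 0.213]
contact_force: [-1.1, -0.1, 1.3]
opening: 0.0559
grip_force: 25.0
```

{"op": "step_arm", "data": {
  "steps": [
    {"x":0,"y":0,"z":-0.02,"rx":0,"ry":0,"rz":0,"claw":-0.4},
    {"x":0,"y":0,"z":-0.07,"rx":0,"ry":0,"rz":0,"claw":-0.4},
    {"x":0,"y":0,"z":-0.12,"rx":0,"ry":0,"rz":0,"claw":-0.4},
    {"x":0,"y":0,"z":-0.17,"rx":0,"ry":0,"rz":0,"claw":-0.4},
    {"x":0,"y":0,"z":-0.17,"rx":0,"ry":0,"rz":0,"claw":-0.4},
    {"x":0,"y":0,"z":-0.17,"rx":0,"ry":0,"rz":0,"claw":-0.4},
    {"x":0,"y":0,"z":-0.17,"rx":0,"ry":0,"rz":0,"claw":-0.4}
  ]
}}

```text
time: 14.68
tool_pos: [0.5699, 0.1137, 0.1282]
tool_rot: [-3.142, 0.001, 0.213]
contact_force: [-0.2, -1.1, -1.1]
opening: 0.0556
grip_force: 25.0
```

```bash
python3 - <<'E'
from plan import *
plan((466.3,-291.8,130,-4.3),(466.3,-291.8,40,-4.3))
E
```

```text
t 14.68 tcp [569.9 113.7 128.2] rot [-1.800e+02  7.000e-02  1.222e+01] open 0.0556 grip 25.0 F [-0.2 -1.1 -1.1]
xyz [-0.249, 0.499, -0.002] r [0.0, 0.002, 0.367] rows>= 10.0
xyz [-0.249, 0.499, 0.118] r [0.0, 0.002, 0.367] rows>= 2.2
```

{"op": "step_arm", "data": {
  "steps": [
    {"x":-0.249,"y":0.499,"z":0,"rx":0,"ry":0,"rz":0.367,"claw":-0.4},
    {"x":-0.249,"y":0.499,"z":0,"rx":0,"ry":0,"rz":0.367,"claw":-0.4},
    {"x":-0.249,"y":0.499,"z":0,"rx":0,"ry":0,"rz":0.367,"claw":-0.4},
    {"x":-0.249,"y":0.499,"z":0,"rx":0,"ry":0,"rz":0.367,"claw":-0.4},
    {"x":-0.249,"y":0.499,"z":0,"rx":0,"ry":0,"rz":0.367,"claw":-0.4},
    {"x":-0.249,"y":0.499,"z":0,"rx":0,"ry":0,"rz":0.367,"claw":-0.4},
    {"x":-0.249,"y":0.499,"z":0,"rx":0,"ry":0,"rz":0.367,"claw":-0.4},
    {"x":-0.249,"y":0.499,"z":0,"rx":0,"ry":0,"rz":0.367,"claw":-0.4},
    {"x":-0.249,"y":0.499,"z":0,"rx":0,"ry":0,"rz":0.367,"claw":-0.4},
    {"x":-0.249,"y":0.499,"z":0,"rx":0,"ry":0,"rz":0.367,"claw":-0.4},
    {"x":-0.249,"y":0.499,"z":0,"rx":0,"ry":0,"rz":0.367,"claw":-0.4},
    {"x":-0.249,"y":0.499,"z":0,"rx":0,"ry":0,"rz":0.367,"claw":-0.4}
  ]
}}

```text
time: 15.68
tool_pos: [0.4654, -0.2931, 0.1267]
tool_rot: [-3.14, 0.003, -0.079]
contact_force: [0.5, 1.4, -0.8]
opening: 0.0557
grip_force: 25.0
```

{"op": "step_arm", "data": {
  "steps": [
    {"x":0,"y":0,"z":0,"rx":0,"ry":0,"rz":0,"claw":-0.4},
    {"x":0,"y":0,"z":0,"rx":0,"ry":0,"rz":0,"claw":-0.4},
    {"x":0,"y":0,"z":0,"rx":0,"ry":0,"rz":0,"claw":-0.4},
    {"x":0,"y":0,"z":0,"rx":0,"ry":0,"rz":0,"claw":-0.4}
  ]
}}

```text
time: 16.02
tool_pos: [0.4676, -0.2902, 0.1287]
tool_rot: [-3.141, 0.001, -0.073]
contact_force: [-1.0, 1.1, -0.1]
opening: 0.0554
grip_force: 25.0
```

```bash
python3 - <<'E'
from plan import *
p,d=read_camera("top"); C=cam("top"); W=cloud(C,d)
a=np.radians(-10.3); q=W[130:250,75:170].reshape(-1,3)*1000; e=q[:,:2]-LONG[:2]; tx=e@[np.cos(a),np.sin(a)]; ty=e@[-np.sin(a),np.cos(a)]
k=abs(ty-1.3)<22
for x in range(-10,88,6):
    s=k&(abs(tx-x)<3); print(x,np.median(q[s,2]).round(1),end="; ")
c=p[130:250,75:170]
Cw=cam("wrist"); w,_=read_camera("wrist"); w=w[:,60:460]
cv2.imwrite("pics/t4.png",np.hstack([cv2.resize(c,(304,384),interpolation=cv2.INTER_CUBIC),w]))
plan((466.3,-291.8,30,-4.3),(466.3,-291.8,6.5,-4.3))
print("pred post top px: ",POST)
c,R,o=Cw
for X in (T(POST,37)+(17,),T(POST,74,64)+(12,),T(POST,74,-64)+(12,)):
    v=R.T@(np.array(X)/1000-o); print((v[0]/v[2]*c["fx"]+c["cx"]+244).round(1),(v[1]/v[2]*c["fy"]+c["cy"]).round(1))
E
```

```text
-10 4.2; -4 3.9; 2 5.0; 8 12.3; 14 14.5; 20 15.9; 26 17.6; 32 19.6; 38 20.2; 44 20.7; 50 11.5; 56 11.8; 62 11.9; 68 11.6; 74 11.7; 80 10.9; 86 4.6; t 16.12 tcp [ 467.6 -290.6  128.9] rot [ 1.7999e+02  1.0000e-02 -4.2100e+00] open 0.0553 grip 25.0 F [ 0.7 -0.2 -1.2]
xyz [-0.002, 0.002, 0.132] r [0.0, 0.0, 0.002] rows>= 2.4
xyz [-0.002, 0.002, 0.163] r [0.0, 0.0, 0.002] rows>= 0.6
pred post top px:  (501.2, -294.4, -4.3)
499.6 100.4
416.5 50.2
583.1 50.6
```

View pics/t4.png

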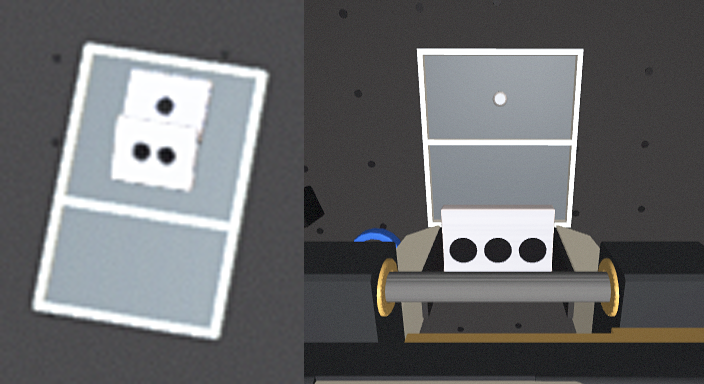

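Left: the shingle is good. The two-window plate (153,154) laps the one-window plate (165,105), level within about 1 mm, with a slope of about 0.27 rad and 12-13 mm of overlap. Right: the post is at (500,99) against a predicted (499.6,100.4), so the tray pose holds. I'll lower the three-window plate.

{"op": "step_arm", "data": {
  "steps": [
    {"x":-0.002,"y":0.001,"z":0.05,"rx":0,"ry":0,"rz":0,"claw":-0.4},
    {"x":-0.002,"y":0.001,"z":0.1,"rx":0,"ry":0,"rz":0,"claw":-0.4},
    {"x":-0.002,"y":0.001,"z":0.13,"rx":0,"ry":0,"rz":0,"claw":-0.4},
    {"x":-0.002,"y":0.001,"z":0.145,"rx":0,"ry":0,"rz":0,"claw":-0.4},
    {"x":-0.002,"y":0.001,"z":0.156,"rx":0,"ry":0,"rz":0,"claw":-0.4},
    {"x":-0.002,"y":0.001,"z":0.161,"rx":0,"ry":0,"rz":0,"claw":-0.4},
    {"x":-0.002,"y":0.001,"z":0.163,"rx":0,"ry":0,"rz":0,"claw":-0.4},
    {"x":-0.002,"y":0.001,"z":0.163,"rx":0,"ry":0,"rz":0,"claw":-0.4}
  ]
}}

```text
time: 16.78
tool_pos: [0.4663, -0.2927, 0.0076]
tool_rot: [3.14, -0.001, -0.075]
contact_force: [0.1, -0.1, -0.7]
opening: 0.0555
grip_force: 25.0
```

{"op": "step_arm", "data": {
  "steps": [
    {"x":0,"y":0,"z":0,"rx":0,"ry":0,"rz":0,"claw":0.43},
    {"x":0,"y":0,"z":0,"rx":0,"ry":0,"rz":0,"claw":0.43},
    {"x":0,"y":0,"z":0,"rx":0,"ry":0,"rz":0,"claw":0.43},
    {"x":0,"y":0,"z":-0.03,"rx":0,"ry":0,"rz":0,"claw":0.43},
    {"x":0,"y":0,"z":-0.08,"rx":0,"ry":0,"rz":0,"claw":0.43},
    {"x":0,"y":0,"z":-0.13,"rx":0,"ry":0,"rz":0,"claw":1},
    {"x":0,"y":0,"z":-0.13,"rx":0,"ry":0,"rz":0,"claw":1},
    {"x":0,"y":0,"z":-0.13,"rx":0,"ry":0,"rz":0,"claw":1}
  ]
}}

```text
time: 17.45
tool_pos: [0.4669, -0.2933, 0.1069]
tool_rot: [3.138, -0.005, -0.075]
contact_force: [0.0, 0.5, 0.0]
opening: 0.0813
grip_force: 0.0
```

```bash
python3 - <<'E'
from plan import *
plan((453.5,-7,100,-4.3),(453.5,-7,3,-4.3))
E
```

```text
t 17.45 tcp [ 466.9 -293.3  106.9] rot [179.78  -0.28  -4.3 ] open 0.0813 grip 0.0 F [0.  0.5 0. ]
xyz [-0.047, -0.379, 0.008] r [0.005, -0.006, 0.0] rows>= 6.9
xyz [-0.047, -0.38, 0.137] r [0.005, -0.006, 0.0] rows>= 2.3
```

{"op": "step_arm", "data": {
  "steps": [
    {"x":0.0,"y":-0.06,"z":0,"rx":0,"ry":0,"rz":0,"claw":1},
    {"x":-0.047,"y":-0.381,"z":0,"rx":0,"ry":0,"rz":0,"claw":1},
    {"x":-0.047,"y":-0.381,"z":0,"rx":0,"ry":0,"rz":0,"claw":1},
    {"x":-0.047,"y":-0.381,"z":0,"rx":0,"ry":0,"rz":0,"claw":1},
    {"x":-0.047,"y":-0.381,"z":0,"rx":0,"ry":0,"rz":0,"claw":1},
    {"x":-0.047,"y":-0.381,"z":0,"rx":0,"ry":0,"rz":0,"claw":1},
    {"x":-0.047,"y":-0.381,"z":0,"rx":0,"ry":0,"rz":0,"claw":1},
    {"x":-0.047,"y":-0.381,"z":0,"rx":0,"ry":0,"rz":0,"claw":1},
    {"x":-0.047,"y":-0.381,"z":0.04,"rx":0,"ry":0,"rz":0,"claw":1},
    {"x":-0.047,"y":-0.381,"z":0.08,"rx":0,"ry":0,"rz":0,"claw":1},
    {"x":-0.047,"y":-0.381,"z":0.1,"rx":0,"ry":0,"rz":0,"claw":1},
    {"x":-0.047,"y":-0.381,"z":0.1,"rx":0,"ry":0,"rz":0,"claw":1}
  ]
}}

```text
time: 18.45
tool_pos: [0.4488, -0.0042, 0.0256]
tool_rot: [-3.141, 0.008, -0.075]
contact_force: [-0.6, 0.1, 0.8]
opening: 0.0914
grip_force: 0.0
```

```bash
python3 - <<'E'
from plan import *
plan((453.5,-7,3,-4.3))
E
```

```text
t 18.45 tcp [448.8  -4.2  25.6] rot [-179.97    0.47   -4.29] open 0.0914 grip 0.0 F [-0.6  0.1  0.8]
xyz [0.007, 0.003, 0.03] r [-0.001, 0.01, 0.0] rows>= 0.6
```

{"op": "step_arm", "data": {
  "squeeze": 15,
  "steps": [
    {"x":0,"y":0.002,"z":0.01,"rx":0,"ry":0,"rz":0,"claw":1},
    {"x":0,"y":0.002,"z":0.01,"rx":0,"ry":0,"rz":0,"claw":1},
    {"x":0,"y":0.002,"z":0.01,"rx":0,"ry":0,"rz":0,"claw":1}
  ]
}}

```text
time: 18.7
tool_pos: [0.4521, -0.0065, 0.022]
tool_rot: [3.141, -0.0, -0.076]
contact_force: [-1.0, -0.2, 0.5]
opening: 0.0913
grip_force: 0.0
```

```bash
python3 - <<'E'
from plan import *
plan((453.5,-7,3,-4.3))
E
```

```text
t 18.7 tcp [452.1  -6.5  22. ] rot [ 1.7998e+02 -3.0000e-02 -4.3300e+00] open 0.0913 grip 0.0 F [-1.  -0.2  0.5]
xyz [0.002, 0.001, 0.025] r [0.0, -0.001, -0.001] rows>= 0.5
```

{"op": "step_arm", "data": {
  "steps": [
    {"x":0.002,"y":0.001,"z":0.014,"rx":0,"ry":0,"rz":0,"claw":1},
    {"x":0.002,"y":0.001,"z":0.023,"rx":0,"ry":0,"rz":0,"claw":1},
    {"x":0.002,"y":0.001,"z":0.025,"rx":0,"ry":0,"rz":0,"claw":1},
    {"x":0.002,"y":0.001,"z":0.025,"rx":0,"ry":0,"rz":0,"claw":-0.5},
    {"x":0.002,"y":0.001,"z":0.025,"rx":0,"ry":0,"rz":0,"claw":-0.5},
    {"x":0.002,"y":0.001,"z":0.025,"rx":0,"ry":0,"rz":0,"claw":-0.5},
    {"x":0.002,"y":0.001,"z":0.025,"rx":0,"ry":0,"rz":0,"claw":-0.5},
    {"x":0.002,"y":0.001,"z":0.025,"rx":0,"ry":0,"rz":0,"claw":-0.5},
    {"x":0.002,"y":0.001,"z":0.025,"rx":0,"ry":0,"rz":0,"claw":-0.5},
    {"x":0.002,"y":0.001,"z":0.025,"rx":0,"ry":0,"rz":0,"claw":-0.5},
    {"x":0.002,"y":0.001,"z":0.025,"rx":0,"ry":0,"rz":0,"claw":-0.5},
    {"x":0.002,"y":0.001,"z":0.025,"rx":0,"ry":0,"rz":0,"claw":-0.5}
  ]
}}

```text
time: 19.7
tool_pos: [0.4533, -0.007, 0.0029]
tool_rot: [3.141, 0.0, -0.075]
contact_force: [0.7, 0.3, 2.1]
opening: 0.0468
grip_force: 15.0
```

{"op": "step_arm", "data": {
  "steps": [
    {"x":0,"y":0,"z":-0.02,"rx":0,"ry":0,"rz":0,"claw":-0.5},
    {"x":0,"y":0,"z":-0.07,"rx":0,"ry":0,"rz":0,"claw":-0.5},
    {"x":0,"y":0,"z":-0.12,"rx":0,"ry":0,"rz":0,"claw":-0.5},
    {"x":0,"y":0,"z":-0.17,"rx":0,"ry":0,"rz":0,"claw":-0.5},
    {"x":0,"y":0,"z":-0.17,"rx":0,"ry":0,"rz":0,"claw":-0.5},
    {"x":0,"y":0,"z":-0.17,"rx":0,"ry":0,"rz":0,"claw":-0.5},
    {"x":0,"y":0,"z":-0.17,"rx":0,"ry":0,"rz":0,"claw":-0.5}
  ]
}}

```text
time: 20.28
tool_pos: [0.4526, -0.0069, 0.1297]
tool_rot: [3.142, 0.001, -0.075]
contact_force: [0.1, -0.1, -2.1]
opening: 0.0468
grip_force: 15.0
```

```bash
python3 - <<'E'
from plan import *
plan((538.1,-297.2,130,-4.3))
E
```

```text
t 20.28 tcp [452.6  -6.9 129.7] rot [ 1.7999e+02  6.0000e-02 -4.3000e+00] open 0.0468 grip 15.0 F [ 0.1 -0.1 -2.1]
xyz [0.143, 0.377, -0.0] r [0.0, 0.001, 0.0] rows>= 7.3
```

{"op": "step_arm", "data": {
  "steps": [
    {"x":0.143,"y":0.377,"z":0,"rx":0,"ry":0,"rz":0,"claw":-0.5},
    {"x":0.143,"y":0.377,"z":0,"rx":0,"ry":0,"rz":0,"claw":-0.5},
    {"x":0.143,"y":0.377,"z":0,"rx":0,"ry":0,"rz":0,"claw":-0.5},
    {"x":0.143,"y":0.377,"z":0,"rx":0,"ry":0,"rz":0,"claw":-0.5},
    {"x":0.143,"y":0.377,"z":0,"rx":0,"ry":0,"rz":0,"claw":-0.5},
    {"x":0.143,"y":0.377,"z":0,"rx":0,"ry":0,"rz":0,"claw":-0.5},
    {"x":0.143,"y":0.377,"z":0,"rx":0,"ry":0,"rz":0,"claw":-0.5},
    {"x":0.143,"y":0.377,"z":0,"rx":0,"ry":0,"rz":0,"claw":-0.5},
    {"x":0.143,"y":0.377,"z":0.05,"rx":0,"ry":0,"rz":0,"claw":-0.5},
    {"x":0.143,"y":0.377,"z":0.1,"rx":0,"ry":0,"rz":0,"claw":-0.5},
    {"x":0.143,"y":0.377,"z":0.1,"rx":0,"ry":0,"rz":0,"claw":-0.5},
    {"x":0.143,"y":0.377,"z":0.1,"rx":0,"ry":0,"rz":0,"claw":-0.5}
  ]
}}

```text
time: 21.28
tool_pos: [0.5369, -0.2953, 0.0521]
tool_rot: [-3.137, 0.007, -0.075]
contact_force: [0.1, -0.1, -0.0]
opening: 0.0466
grip_force: 15.0
```

{"op": "step_arm", "data": {
  "steps": [
    {"x":0,"y":0,"z":0,"rx":0,"ry":0,"rz":0,"claw":-0.5},
    {"x":0,"y":0,"z":0,"rx":0,"ry":0,"rz":0,"claw":-0.5},
    {"x":0,"y":0,"z":0,"rx":0,"ry":0,"rz":0,"claw":-0.5}
  ]
}}

```text
time: 21.53
tool_pos: [0.5401, -0.2974, 0.0576]
tool_rot: [3.139, -0.003, -0.075]
contact_force: [-0.4, -0.2, -1.2]
opening: 0.0468
grip_force: 15.0
```

```bash
python3 - <<'E'
from plan import *
plan((538.1,-297.2,7.5,-4.3))
E
```

```text
t 21.53 tcp [ 540.1 -297.4   57.6] rot [179.87  -0.18  -4.27] open 0.0468 grip 15.0 F [-0.4 -0.2 -1.2]
xyz [-0.003, -0.0, 0.067] r [0.003, -0.004, 0.001] rows>= 1.2
```

{"op": "step_arm", "data": {
  "steps": [
    {"x":-0.002,"y":0,"z":0.03,"rx":0,"ry":0,"rz":0,"claw":-0.5},
    {"x":-0.002,"y":0,"z":0.045,"rx":0,"ry":0,"rz":0,"claw":-0.5},
    {"x":-0.002,"y":0,"z":0.055,"rx":0,"ry":0,"rz":0,"claw":-0.5},
    {"x":-0.002,"y":0,"z":0.061,"rx":0,"ry":0,"rz":0,"claw":-0.5},
    {"x":-0.002,"y":0,"z":0.064,"rx":0,"ry":0,"rz":0,"claw":-0.5},
    {"x":-0.002,"y":0,"z":0.064,"rx":0,"ry":0,"rz":0,"claw":-0.5}
  ]
}}

```text
time: 22.03
tool_pos: [0.5376, -0.2969, 0.0074]
tool_rot: [3.141, 0.0, -0.075]
contact_force: [-0.7, -0.8, -0.9]
opening: 0.0463
grip_force: 15.0
```

{"op": "step_arm", "data": {
  "steps": [
    {"x":0,"y":0,"z":0,"rx":0,"ry":0,"rz":0,"claw":0.3},
    {"x":0,"y":0,"z":0,"rx":0,"ry":0,"rz":0,"claw":0.3},
    {"x":0,"y":0,"z":0,"rx":0,"ry":0,"rz":0,"claw":0.3},
    {"x":0,"y":0,"z":-0.03,"rx":0,"ry":0,"rz":0,"claw":0.3},
    {"x":0,"y":0,"z":-0.08,"rx":0,"ry":0,"rz":0,"claw":0.3},
    {"x":0,"y":0,"z":-0.14,"rx":0,"ry":0,"rz":0,"claw":0.3},
    {"x":0,"y":0,"z":-0.16,"rx":0,"ry":0,"rz":0,"claw":0.3},
    {"x":0,"y":0,"z":-0.16,"rx":0,"ry":0,"rz":0,"claw":0.3}
  ]
}}

```text
time: 22.7
tool_pos: [0.5401, -0.2987, 0.1336]
tool_rot: [3.136, -0.009, -0.075]
contact_force: [0.7, -1.2, 0.9]
opening: 0.0596
grip_force: 0.0
```

```bash
python3 - <<'E'
from plan import *
plan((570,-116,120,-4.3),(570,-116,8,-4.3))
# slim from first top picture: straight body/nose
D=np.load("top0.npy"); C=cam("top"); w=cloud(C,D)[138:178,285:325].reshape(-1,3)*1000
for lo,hi in ((50,60),(30,44),(10,30)):
    s=w[(w[:,2]>lo)&(w[:,2]<hi)]; print(lo,hi,len(s),s.mean(0).round(1),s.min(0).round(1),s.max(0).round(1))
E
```

```text
t 22.7 tcp [ 540.1 -298.7  133.6] rot [179.66  -0.53  -4.3 ] open 0.0596 grip 0.0 F [ 0.7 -1.2  0.9]
xyz [0.021, -0.246, 0.017] r [0.008, -0.012, -0.0] rows>= 4.5
xyz [0.02, -0.247, 0.166] r [0.008, -0.012, -0.0] rows>= 2.7
50 60 33 [ 569.5 -115.9   54.5] [ 564.  -123.3   50.1] [ 574.9 -108.6   58. ]
30 44 52 [ 568.1 -114.2   39.7] [ 557.5 -126.9   31.4] [ 582.3 -103.1   43.9]
10 30 23 [ 562.3 -111.2   19.4] [ 557.4 -125.6   10.3] [ 575.2 -102.9   27.9]
```

{"op": "step_arm", "data": {
  "steps": [
    {"x":0.022,"y":-0.244,"z":0,"rx":0,"ry":0,"rz":0,"claw":0.6},
    {"x":0.022,"y":-0.244,"z":0,"rx":0,"ry":0,"rz":0,"claw":0.6},
    {"x":0.022,"y":-0.244,"z":0,"rx":0,"ry":0,"rz":0,"claw":0.6},
    {"x":0.022,"y":-0.244,"z":0,"rx":0,"ry":0,"rz":0,"claw":0.6},
    {"x":0.022,"y":-0.244,"z":0,"rx":0,"ry":0,"rz":0,"claw":0.6},
    {"x":0.022,"y":-0.244,"z":0,"rx":0,"ry":0,"rz":0,"claw":0.6},
    {"x":0.022,"y":-0.244,"z":0.03,"rx":0,"ry":0,"rz":0,"claw":0.6},
    {"x":0.022,"y":-0.244,"z":0.06,"rx":0,"ry":0,"rz":0,"claw":0.6},
    {"x":0.022,"y":-0.244,"z":0.06,"rx":0,"ry":0,"rz":0,"claw":0.6},
    {"x":0.022,"y":-0.244,"z":0.06,"rx":0,"ry":0,"rz":0,"claw":0.6}
  ]
}}

```text
time: 23.53
tool_pos: [0.5667, -0.1162, 0.0813]
tool_rot: [-3.141, 0.003, -0.076]
contact_force: [0.9, -0.5, 1.2]
opening: 0.0737
grip_force: 0.0
```

```bash
python3 - <<'E'
from plan import *
plan((570,-115.3,10,-4.3))
E
```

```text
t 23.53 tcp [ 566.7 -116.2   81.3] rot [-179.98    0.19   -4.34] open 0.0737 grip 0.0 F [ 0.9 -0.5  1.2]
xyz [0.005, -0.001, 0.095] r [-0.001, 0.004, -0.001] rows>= 1.7
```

{"op": "step_arm", "data": {
  "squeeze": 30,
  "steps": [
    {"x":0.003,"y":-0.001,"z":0.03,"rx":0,"ry":0,"rz":0,"claw":0.6},
    {"x":0.003,"y":-0.001,"z":0.06,"rx":0,"ry":0,"rz":0,"claw":0.6},
    {"x":0.003,"y":-0.001,"z":0.08,"rx":0,"ry":0,"rz":0,"claw":0.6},
    {"x":0.003,"y":-0.001,"z":0.092,"rx":0,"ry":0,"rz":0,"claw":0.6},
    {"x":0.003,"y":-0.001,"z":0.092,"rx":0,"ry":0,"rz":0,"claw":0.6},
    {"x":0.003,"y":-0.001,"z":0.092,"rx":0,"ry":0,"rz":0,"claw":0.6}
  ]
}}

```text
time: 24.03
tool_pos: [0.5705, -0.1157, 0.0142]
tool_rot: [3.141, -0.001, -0.076]
contact_force: [-0.5, 0.2, -0.1]
opening: 0.0735
grip_force: 0.0
```

{"op": "step_arm", "data": {
  "steps": [
    {"x":0,"y":0,"z":0,"rx":0,"ry":0,"rz":0,"claw":0},
    {"x":0,"y":0,"z":0,"rx":0,"ry":0,"rz":0,"claw":-0.3},
    {"x":0,"y":0,"z":0,"rx":0,"ry":0,"rz":0,"claw":-0.9},
    {"x":0,"y":0,"z":0,"rx":0,"ry":0,"rz":0,"claw":-0.9},
    {"x":0,"y":0,"z":0,"rx":0,"ry":0,"rz":0,"claw":-0.9},
    {"x":0,"y":0,"z":0,"rx":0,"ry":0,"rz":0,"claw":-0.9},
    {"x":0,"y":0,"z":0,"rx":0,"ry":0,"rz":0,"claw":-0.9},
    {"x":0,"y":0,"z":0,"rx":0,"ry":0,"rz":0,"claw":-0.9},
    {"x":0,"y":0,"z":0,"rx":0,"ry":0,"rz":0,"claw":-0.9},
    {"x":0,"y":0,"z":0,"rx":0,"ry":0,"rz":0,"claw":-0.9},
    {"x":0,"y":0,"z":0,"rx":0,"ry":0,"rz":0,"claw":-0.9},
    {"x":0,"y":0,"z":0,"rx":0,"ry":0,"rz":0,"claw":-0.9}
  ]
}}

```text
time: 25.03
tool_pos: [0.57, -0.1151, 0.0134]
tool_rot: [3.141, 0.0, -0.075]
contact_force: [0.2, -1.1, 0.8]
opening: 0.0255
grip_force: 30.0
```

```bash
python3 - <<'E'
from plan import *
plan((570,-115,140,-4.3),(461,297.5,140,-10.3))
E
```

```text
t 25.03 tcp [ 570.  -115.1   13.4] rot [179.99   0.    -4.3 ] open 0.0255 grip 30.0 F [ 0.2 -1.1  0.8]
xyz [-0.0, -0.0, -0.169] r [0.0, 0.0, 0.0] rows>= 3.0
xyz [-0.186, -0.538, -0.169] r [0.0, 0.0, 0.133] rows>= 10.2
```

{"op": "step_arm", "data": {
  "steps": [
    {"x":0,"y":0,"z":-0.02,"rx":0,"ry":0,"rz":0,"claw":-0.9},
    {"x":0,"y":0,"z":-0.07,"rx":0,"ry":0,"rz":0,"claw":-0.9},
    {"x":0,"y":0,"z":-0.12,"rx":0,"ry":0,"rz":0,"claw":-0.9},
    {"x":0,"y":0,"z":-0.169,"rx":0,"ry":0,"rz":0,"claw":-0.9},
    {"x":0,"y":0,"z":-0.169,"rx":0,"ry":0,"rz":0,"claw":-0.9},
    {"x":0,"y":0,"z":-0.169,"rx":0,"ry":0,"rz":0,"claw":-0.9}
  ]
}}

```text
time: 25.53
tool_pos: [0.5711, -0.1153, 0.1422]
tool_rot: [3.14, -0.004, -0.075]
contact_force: [-0.5, 0.4, -2.0]
opening: 0.0252
grip_force: 30.0
```

{"op": "step_arm", "data": {
  "steps": [
    {"x":-0.03,"y":-0.09,"z":0,"rx":0,"ry":0,"rz":0.02,"claw":-0.9},
    {"x":-0.186,"y":-0.538,"z":0,"rx":0,"ry":0,"rz":0.133,"claw":-0.9},
    {"x":-0.186,"y":-0.538,"z":0,"rx":0,"ry":0,"rz":0.133,"claw":-0.9},
    {"x":-0.186,"y":-0.538,"z":0,"rx":0,"ry":0,"rz":0.133,"claw":-0.9},
    {"x":-0.186,"y":-0.538,"z":0,"rx":0,"ry":0,"rz":0.133,"claw":-0.9},
    {"x":-0.186,"y":-0.538,"z":0,"rx":0,"ry":0,"rz":0.133,"claw":-0.9},
    {"x":-0.186,"y":-0.538,"z":0,"rx":0,"ry":0,"rz":0.133,"claw":-0.9},
    {"x":-0.186,"y":-0.538,"z":0,"rx":0,"ry":0,"rz":0.133,"claw":-0.9},
    {"x":-0.186,"y":-0.538,"z":0,"rx":0,"ry":0,"rz":0.133,"claw":-0.9},
    {"x":-0.186,"y":-0.538,"z":0,"rx":0,"ry":0,"rz":0.133,"claw":-0.9},
    {"x":-0.186,"y":-0.538,"z":0,"rx":0,"ry":0,"rz":0.133,"claw":-0.9},
    {"x":-0.186,"y":-0.538,"z":0,"rx":0,"ry":0,"rz":0.133,"claw":-0.9}
  ]
}}

```text
time: 26.53
tool_pos: [0.4588, 0.3002, 0.1379]
tool_rot: [3.14, 0.003, -0.175]
contact_force: [0.1, -0.4, -0.2]
opening: 0.0256
grip_force: 30.0
```

{"op": "step_arm", "data": {
  "steps": [
    {"x":0,"y":0,"z":0.03,"rx":0,"ry":0,"rz":0,"claw":-0.9},
    {"x":0,"y":0,"z":0.07,"rx":0,"ry":0,"rz":0,"claw":-0.9},
    {"x":0,"y":0,"z":0.1,"rx":0,"ry":0,"rz":0,"claw":-0.9},
    {"x":0,"y":0,"z":0.1,"rx":0,"ry":0,"rz":0,"claw":-0.9},
    {"x":0,"y":0,"z":0.1,"rx":0,"ry":0,"rz":0,"claw":-0.9},
    {"x":0,"y":0,"z":0.1,"rx":0,"ry":0,"rz":0,"claw":-0.9}
  ]
}}

```text
time: 27.03
tool_pos: [0.4619, 0.2972, 0.0656]
tool_rot: [3.142, -0.0, -0.18]
contact_force: [0.1, 0.3, -0.8]
opening: 0.0252
grip_force: 30.0
```

```bash
python3 - <<'E'
from plan import *
plan((461,297.5,18,-10.3))
E
```

```text
t 27.03 tcp [461.9 297.2  65.6] rot [ 1.800e+02 -2.000e-02 -1.034e+01] open 0.0252 grip 30.0 F [ 0.1  0.3 -0.8]
xyz [-0.001, -0.0, 0.063] r [0.0, -0.0, -0.001] rows>= 1.1
```

{"op": "step_arm", "data": {
  "steps": [
    {"x":-0.001,"y":0,"z":0.03,"rx":0,"ry":0,"rz":0,"claw":-0.9},
    {"x":-0.001,"y":0,"z":0.05,"rx":0,"ry":0,"rz":0,"claw":-0.9},
    {"x":-0.001,"y":0,"z":0.058,"rx":0,"ry":0,"rz":0,"claw":-0.9},
    {"x":-0.001,"y":0,"z":0.062,"rx":0,"ry":0,"rz":0,"claw":-0.9},
    {"x":-0.001,"y":0,"z":0.063,"rx":0,"ry":0,"rz":0,"claw":-0.9},
    {"x":-0.001,"y":0,"z":0.063,"rx":0,"ry":0,"rz":0,"claw":-0.9},
    {"x":-0.001,"y":0,"z":0.063,"rx":0,"ry":0,"rz":0,"claw":-0.9}
  ]
}}

```text
time: 27.62
tool_pos: [0.4611, 0.2982, 0.0189]
tool_rot: [-3.141, -0.001, -0.18]
contact_force: [-0.2, 0.1, -1.9]
opening: 0.0251
grip_force: 30.0
```

```bash
python3 - <<'E'
from plan import *
plan((461,297.5,18,-10.3))
E
```

```text
t 27.62 tcp [461.1 298.2  18.9] rot [-1.7995e+02 -8.0000e-02 -1.0290e+01] open 0.0251 grip 30.0 F [-0.2  0.1 -1.9]
xyz [0.0, 0.001, 0.001] r [-0.001, -0.002, 0.0] rows>= 0.0
```

Lower a touch, release gently, rise, and back away to clear the views.

{"op": "step_arm", "data": {
  "steps": [
    {"x":0,"y":0,"z":0.001,"rx":0,"ry":0,"rz":0,"claw":-0.9},
    {"x":0,"y":0,"z":0.001,"rx":0,"ry":0,"rz":0,"claw":-0.9},
    {"x":0,"y":0,"z":0.001,"rx":0,"ry":0,"rz":0,"claw":-0.3},
    {"x":0,"y":0,"z":0.001,"rx":0,"ry":0,"rz":0,"claw":0.2},
    {"x":0,"y":0,"z":0.001,"rx":0,"ry":0,"rz":0,"claw":0.2},
    {"x":0,"y":0,"z":0.001,"rx":0,"ry":0,"rz":0,"claw":0.2},
    {"x":0,"y":0,"z":-0.03,"rx":0,"ry":0,"rz":0,"claw":0.2},
    {"x":0,"y":0,"z":-0.08,"rx":0,"ry":0,"rz":0,"claw":0.2},
    {"x":0,"y":0,"z":-0.13,"rx":0,"ry":0,"rz":0,"claw":0.2},
    {"x":0,"y":0,"z":-0.18,"rx":0,"ry":0,"rz":0,"claw":0.2},
    {"x":0,"y":0,"z":-0.22,"rx":0,"ry":0,"rz":0,"claw":0.2},
    {"x":0,"y":0,"z":-0.22,"rx":0,"ry":0,"rz":0,"claw":0.2}
  ]
}}

```text
time: 28.62
tool_pos: [0.4634, 0.2994, 0.1897]
tool_rot: [-3.135, -0.01, -0.179]
contact_force: [0.8, -0.3, -0.1]
opening: 0.0553
grip_force: 0.0
```

{"op": "step_arm", "data": {
  "steps": [
    {"x":0,"y":0.4,"z":0,"rx":0,"ry":0,"rz":0,"claw":0.2},
    {"x":0,"y":0.4,"z":0,"rx":0,"ry":0,"rz":0,"claw":0.2},
    {"x":0,"y":0.4,"z":0,"rx":0,"ry":0,"rz":0,"claw":0.2},
    {"x":0,"y":0.4,"z":0,"rx":0,"ry":0,"rz":0,"claw":0.2},
    {"x":0,"y":0.4,"z":0,"rx":0,"ry":0,"rz":0,"claw":0.2},
    {"x":0,"y":0.4,"z":0,"rx":0,"ry":0,"rz":0,"claw":0.2},
    {"x":0,"y":0.4,"z":0,"rx":0,"ry":0,"rz":0,"claw":0.2},
    {"x":0,"y":0.4,"z":0,"rx":0,"ry":0,"rz":0,"claw":0.2},
    {"x":0,"y":0.4,"z":0,"rx":0,"ry":0,"rz":0,"claw":0.2},
    {"x":0,"y":0.4,"z":0,"rx":0,"ry":0,"rz":0,"claw":0.2},
    {"x":0,"y":0.4,"z":0,"rx":0,"ry":0,"rz":0,"claw":0.2}
  ]
}}

```text
time: 29.53
tool_pos: [0.407, 0.0037, 0.1827]
tool_rot: [-3.141, 0.0, -0.179]
contact_force: [-0.4, 0.0, -0.2]
opening: 0.0554
grip_force: 0.0
```

```bash
python3 - <<'E'
from plan import *
p,d=read_camera("top"); C=cam("top"); W=cloud(C,d)
cv2.imwrite("pics/t5.png",np.hstack([cv2.resize(c,(400,504),interpolation=cv2.INTER_CUBIC) for c in (p[130:250,75:170],p[130:250,345:440])]))
for N,t,sl in (("long",LONG,np.s_[130:250,75:170]),("post",POST,np.s_[130:250,345:440])):
    a=np.radians(t[2]); q=W[sl].reshape(-1,3)*1000; e=q[:,:2]-t[:2]; tx=e@[np.cos(a),np.sin(a)]; ty=e@[-np.sin(a),np.cos(a)]
    print(N)
    for x in range(-70,88,6):
        s=(abs(ty-1)<22)&(abs(tx-x)<3); print(x,np.median(q[s,2]).round(1) if s.any() else None,end="; ")
    s=(q[:,2]>25)&(abs(tx)<90)&(abs(ty)<60); 
    if s.any(): print("tall",tx[s].mean().round(1),ty[s].mean().round(1),q[s,2].max())
plan()
E
```

```text
long
-70 4.2; -64 29.5; -58 43.2; -52 43.2; -46 32.0; -40 4.0; -34 3.8; -28 4.1; -22 4.5; -16 9.9; -10 3.6; -4 3.7; 2 4.7; 8 12.4; 14 14.2; 20 15.7; 26 18.4; 32 18.9; 38 20.3; 44 21.1; 50 11.5; 56 11.6; 62 11.6; 68 11.2; 74 12.0; 80 10.0; 86 4.2; tall -52.4 -4.0 63.17845336776462
post
-70 6.1; -64 4.0; -58 4.5; -52 11.9; -46 11.4; -40 11.7; -34 12.1; -28 11.9; -22 11.7; -16 11.5; -10 3.0; -4 3.4; 2 10.6; 8 3.6; 14 5.4; 20 14.6; 26 7.7; 32 5.1; 38 11.2; 44 5.7; 50 7.4; 56 14.3; 62 3.9; 68 5.3; 74 10.0; 80 -0.8; 86 -0.4; t 29.58 tcp [407.    3.9 182.7] rot [-1.7999e+02  2.0000e-02 -1.0190e+01] open 0.055 grip 0.0 F [-0.   0.2 -0. ]
```

View pics/t5.png

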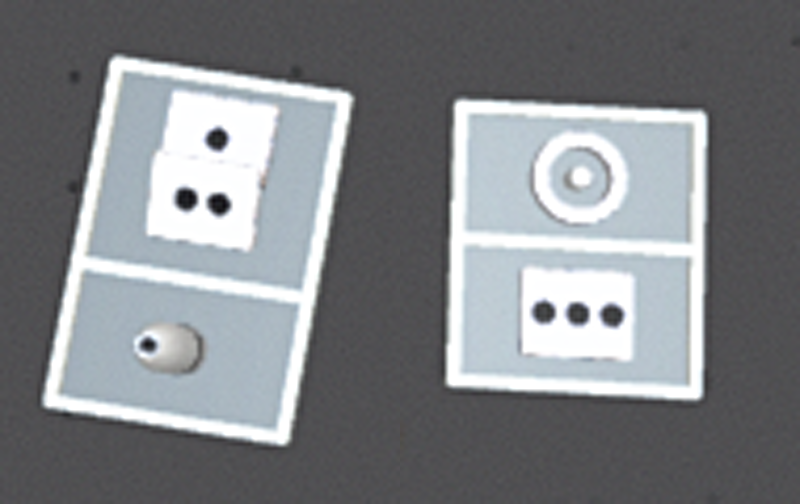

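Final view: slim objective upright at (170,347) with its top about 60 mm up. The shingle is intact at (215,170), the ring is around the post at (579,177), and the three-window plate is flat at (578,314). The squat objective was never approached. Handing in.

```bash
python3 -c "
from cell import robot
print(robot.hand_in())"
```

```text
the job is handed in; nothing more can be done
None
```

Both kits were made up and handed in at about 30 s of the 128 s allowed; the last top-camera check showed every part placed within limits, but the hand-in returned no verdict.

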